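# Empty a tilt-out stock bin into the returns case

### The job

Clear the tilt-out bin for a stock return: turn its keeper clear, pull the bin forward by its handle right to the stop so that all its cartons slide out into the tray, then swing the bin fully home again and turn the keeper back across to secure it. Lay every carton in the open returns case, and only when all are in shut the lid and turn the latch over it. Leave the other things on the counter where they are.

Things in the scene. Friction and masses are not known exactly. Their poses are not given: they have to be found in the camera images.
- rack: Fixed ivory rack of the bin. Origin on the counter below the middle of the bin's hinge line; x from tray to bin, y left, z up. Catch tray in front: floor 6 mm high, x -264 to -170, y -224 to 160, lips 16 mm high in front, 10 at the sides; from x -170 a smooth ramp, 280 mm wide, rises to 42 mm at x -85 below the bin. Cheeks 190 mm high at y +-144, x -12 to 88; back panel at x 92, 215 mm high; keeper post at x -55, y -200.
- bin (a joint): Grey bin's angle about a level hinge (along rack y, 160 mm above the counter). 0 = home, face rising towards the robot at 75 degrees from level; grows as its top comes forward and down; 2.16 = stop, face sloping down 49 degrees. Stiff, stays where left, 6 to 14 N at the handle. 273 mm wide, 140 mm from hinge to its open edge, sides 44 mm high; four lanes 64 mm wide at rack y -101, -34, 34, 101.
- bin_handle (a point): Grip point of the bin's handle: a level round rod 14 mm thick, sticking out left (rack +y) at the bin's open edge, y 140 to 240, ball at its end. The point is on the rod's axis at y 205, 140 mm from the hinge; 295 mm above the counter at home, 54 mm at the stop. The rod can turn in the fingers, so the hand may keep pointing down. A 36 mm stub at the right side is what the keeper blocks.
- keeper (a joint): Angle of the bin's turnbutton about its upright axis on the post right of the bin. 0 = secured: bar along rack +y, in front of the bin's right stub, really blocking it. Grows anticlockwise seen from above; 1.57 = clear, pointing along rack -x; range 0 to 1.75. Stays where left, about 2 N at the knob.
- keeper_axis (a point): Axis of the keeper at mid height of its bar (295 mm above the counter). Bar 68 x 16 x 12 mm.
- keeper_knob (a point): Grip point on the keeper's black knob: upright round peg 16 mm thick, 38 mm high, on the bar's far end, 52 mm from the axis; the point is on the peg's axis, 30 mm above the bar's mid height and 14 mm below the knob's top.
- case: Fixed grey returns case: open box 160 (x) x 240 (y) x 62 (z) mm, walls and floor 5 mm. Origin at the centre of its underside; x away from the robot towards the hinge side, z up.
- lid (a joint): Angle of the case's lid about the hinge on its far (+x) rim: 0 = shut flat on the rim, 1.57 = upright, range 0 to 1.85; starts open. Stiff, stays where left, about 2 to 3 N at the bar.
- lid_hinge (a point): Middle of the lid's hinge line: case x 80, 63 mm above the counter; the line runs along case y.
- lid_bar (a point): Middle of the lid's handle: round steel bar 12 mm thick, 90 mm long, along case y, 35 mm beyond the lid's free edge (195 mm from the hinge), open gap between bar and edge; can turn in the fingers. 67 mm above the counter when shut.
- latch (a joint): Angle of the case's turnbutton about its upright axis on a post before the case's front wall. 0 = clear, bar along case -y; grows anticlockwise seen from above; 1.57 = secured, bar along case +x over the shut lid; range -0.6 to 1.65. Stays where left, about 2 N at the knob. It blocks the lid if turned too early.
- latch_axis (a point): Axis of the latch at mid height of its bar (80 mm above the counter), at case x -102, y -85. Bar 68 x 16 x 12 mm.
- latch_knob (a point): Grip point on the latch's black knob: upright round peg 16 mm thick, 38 mm high, at the bar's end, 52 mm from the axis; the point is 30 mm above the bar's mid height, 14 mm below the knob's top.
- carton1: Rigid white medicine carton, 84 (x) x 34 (y) x 24 (z) mm, about 90 g (all are alike). Origin at its centre, x along its length. Starts in lane 1 of the bin, counted from the right (rack -y), lying lengthwise on the inside of the bin's face; slides easily on the smooth tray (friction about 0.3, so fingertips pressed on its top can drag it); may be absent.
- carton2: Rigid white medicine carton, 84 (x) x 34 (y) x 24 (z) mm, about 90 g (all are alike). Origin at its centre, x along its length. Starts in lane 2 of the bin, counted from the right (rack -y), lying lengthwise on the inside of the bin's face; slides easily on the smooth tray (friction about 0.3, so fingertips pressed on its top can drag it); may be absent.
- carton3: Rigid white medicine carton, 84 (x) x 34 (y) x 24 (z) mm, about 90 g (all are alike). Origin at its centre, x along its length. Starts in lane 3 of the bin, counted from the right (rack -y), lying lengthwise on the inside of the bin's face; slides easily on the smooth tray (friction about 0.3, so fingertips pressed on its top can drag it); may be absent.
- carton4: Rigid white medicine carton, 84 (x) x 34 (y) x 24 (z) mm, about 90 g (all are alike). Origin at its centre, x along its length. Starts in lane 4 of the bin, counted from the right (rack -y), lying lengthwise on the inside of the bin's face; slides easily on the smooth tray (friction about 0.3, so fingertips pressed on its top can drag it); may be absent.
- jar1: White jar, 60 mm wide, 95 mm high, not to be moved. Origin at the centre of its underside.
- jar2: Amber jar, 52 mm wide, 80 mm high, not to be moved. Origin at the centre of its underside.
- bottle1: Amber bottle, 56 mm wide, 150 mm high, not to be moved. Origin at the centre of its underside.
- calculator: Grey desk calculator, 110 x 70 x 18 mm, not to be moved. Origin at the centre of its underside.
- taperoll: Roll of clear tape lying flat, 90 mm wide, 24 mm high, not to be moved. Origin at the centre of its underside.
- spatula1: Spatula lying on the counter, not to be moved. Origin at the centre of its underside.
- stapler: Black stapler, 130 x 34 x 50 mm, not to be moved. Origin at the centre of its underside.

How it is judged:
By the outcome, as a careful person would: the job done as asked, in the order asked, and still so for the second after the job is handed in, with the robot touching nothing.
Of carton1, carton2, carton3, carton4 only 2 to 4 are there at a start; the rules pass over those that are not, and their reading is None.
At some moment in a run one of carton1, carton2, carton3, carton4 may be knocked a few centimetres aside while the robot is not near it.
Once in a run the grip may slacken for a moment while it holds something.
It also fails if it takes over 210 s, if anything falls off the work surface, if the arm or the gripper's body presses on something with over 40 N, if the wrist force passes 120 N, or if a joint passes its speed limit or range.

### The arm

A 6-joint arm with a two-finger parallel gripper is mounted at the origin on the work surface. World frame = base frame: x ahead of the robot, y to its left, z up, the work surface at z = 0. Lengths are in mm, angles in rad, forces in N, time in s.
With the tool pointing down it reaches from about 350 to 875 mm from the base axis. Payload 4.2 kg.
Tool frame: the origin (TCP) lies at the very end of the fingers, on their centre line; the grasp point (between the pads) lies arm.hold_point_z behind it (arm.hold_point_z is the distance from the TCP to the grasp point, in mm); z points along the fingers, y is the direction in which the jaws open and shut (so a half turn about z gives the same grasp; the last joint's range is limited). The gripper opens to 85 mm and grips with 20 to 120 N. Pads are 22 mm wide; open, the fingers measure 114 mm over their backs; the gripper's body (76 mm by 85 mm) begins 54 mm behind the grasp point. The pads swing forward as they close: fully open they stand 13 mm farther back than shut.
Start: joints at [0.259, 0.385, 0.008, 0, -1.194, -0.259], TCP at [624.979, 0.025, 231.312] pointing down, gripper open.
Joint ranges: [-3.14, 3.14], [-1.21, 2.06], [-1.07, 1.41], [-3.16, 2.05], [-2.99, -0.16], [-3.1, 3.1]. Speed limits (rad/s): [2.79, 2.79, 3.14, 3.14, 3.14, 3.14].

### API

Orientations are given as a unit quaternion [x, y, z, w].
In Python, from bench import arm gives the robot as it stands.
- The arm moves only by the tool step_arm, never from a script. Its argument "series" is a list of rows, each a list of 6 numbers: the shift along the world's x, y, z scaled (see below), then the turn, a rotation vector about the world's x, y, z scaled (see below). A call has 1 to 12 rows; each row is the pose to reach, as a shift and turn from the pose commanded when the call began; what a row does not reach only later rows make up. The controller multiplies each number of a shift by 400 mm and each number of a turn by pi/2 rad. A row lasts 1/12 s, in which the tool goes at most 41.7 mm and 7.16 degrees, less where a joint would pass 70% of its speed; a pose out of reach is approached as far as the arm can. A call with a number of a shift or a turn outside -1 to 1 is refused whole. A call with a gripper value outside its range is refused whole. "jaw" is the opening, from -1 (shut) to 1 (fully open), set as the call begins (left out, the last holds). The fingers move at their own pace and stop on an object; the grip force is fixed at half the most. Time passes only in rows, so rows that repeat a pose let the fingers close. It gives the time, the measured TCP pose, the force and the opening at its end, in the units of the state.
- arm.read_state(): the state, without advancing time (a new reading comes with each control period).
- arm.get_image(name): name is "scene" or "side" or "wrist"; returns a dict with "image" (400x640x3 uint8, red, green, blue), "camera_matrix" (3x3 intrinsics, pixels), "k1" (the pictures are not rectified: a ray, as slopes to the right and down, at radius r is drawn at 1 + k1 r^2 times it, then the intrinsics apply), "world_from_camera" (4x4, takes a point from camera to world coordinates). Camera axes: x right, y up, looking along -z (the intrinsics and any distortion apply to the point x, -y, -z); pixel columns grow to the right and rows downward; lengths in mm; the calibration is good to about 2 mm. A picture is of the moment at which its call begins. There is no depth.
- arm.job_done(): hands the job in, once; it reports no verdict.
The state is a dict: "clock": time; "joints": joint angles; "joint_vel": joint speeds; "joint_efforts": joint torques, N m; "position": TCP position; "ee_rot": TCP orientation; "contact_force": force on the tool from outside, world axes, zero at the start; "wrist_torque": the same for the moment, N m; "gripper_width": finger opening in mm.
Only numpy, scipy, OpenCV 4.12 (cv2) and the standard library are available. Lean on these libraries where they do the work, as an engineer would, in place of code of your own. Each camera call takes 0.05 s, during which the arm holds its last target.

## Working session

There is one attempt and no reset: what is moved stays moved. The work goes in short steps, Python scripts to look and compute and a tool call to move; the robot and the scene stay as the last step left them, time stands still between calls to the robot, and variables do not carry over. Pictures are saved under pics/ and viewed, and the job is handed in when it is done.

Besides the shell and the picture viewer there is one more tool, called in YAML: its name, and indented under it one key for each argument. step_arm: Moves the arm, as the interface text tells. Shifts and turns lie within -1 to 1; 1 stands for 400 mm of shift or pi/2 rad of turn. Its arguments: {"type":"object","properties":{"series":{"type":"array","items":{"type":"array","items":{"type":"number","minimum":-1,"maximum":1}}},"jaw":{"type":"number"}},"required":["series"]}

```bash
mkdir -p pics; ls
cat > h.py <<'E'
import numpy as np, cv2, json
from bench import arm
def snap(name, fn):
    d=arm.get_image(name); cv2.imwrite('pics/'+fn+'.png', d['image'][:,:,::-1])
    np.savez('pics/'+fn+'.npz', K=d['camera_matrix'],k1=d['k1'],T=d['world_from_camera'])
    return d
def cal(fn):
    z=np.load('pics/'+fn+'.npz'); return z['K'],float(z['k1']),z['T']
def ray(fn,u,v):
    K,k1,T=cal(fn)
    p=cv2.undistortPoints(np.array([[[u,v]]],float),K,np.array([k1,0,0,0,0.]),None,None)[0,0]
    d=T[:3,:3]@np.array([p[0],-p[1],-1.]); return T[:3,3],d/np.linalg.norm(d)
def atz(fn,u,v,z):
    o,d=ray(fn,u,v); return o+d*(z-o[2])/d[2]
def tri(*obs):
    A=np.zeros((3,3));b=np.zeros(3)
    R=[ray(*o) for o in obs]
    for o,d in R:
        P=np.eye(3)-np.outer(d,d);A+=P;b+=P@o
    x=np.linalg.solve(A,b)
    return x,[np.linalg.norm((np.eye(3)-np.outer(d,d))@(x-o)) for o,d in R]
def proj(fn,X):
    K,k1,T=cal(fn); p=T[:3,:3].T@(np.array(X,float)-T[:3,3])
    s=np.array([p[0],-p[1]])/-p[2]; s=s*(1+k1*(s@s)); return K[0,0]*s[0]+K[0,2],K[1,1]*s[1]+K[1,2]
E
python3 - <<'E'
from h import *
for n in ['scene','side','wrist']:
    d=snap(n,n+'0'); print(n,d['camera_matrix'].tolist(),d['k1'],np.round(d['world_from_camera'],3).tolist())
s=arm.read_state(); print(s, arm.hold_point_z)
E
```

```text
pics
scene [[388.5614598331636, 0.0, 313.8223289613839], [0.0, 388.5614598331636, 196.1102645847994], [0.0, 0.0, 1.0]] -0.012377172513081357 [[-0.028, -0.584, 0.812, 1490.709], [1.0, -0.008, 0.028, -53.708], [-0.01, 0.812, 0.584, 867.035], [0.0, 0.0, 0.0, 1.0]]
side [[470.26314830628576, 0.0, 310.4402032741442], [0.0, 470.26314830628576, 206.1094074141041], [0.0, 0.0, 1.0]] -0.14229485559473012 [[0.906, 0.3, -0.299, 109.104], [-0.424, 0.648, -0.633, -1054.754], [0.004, 0.7, 0.714, 1314.335], [0.0, 0.0, 0.0, 1.0]]
wrist [[318.9810389831296, 0.0, 323.0276552899625], [0.0, 318.9810389831296, 195.1753323598358], [0.0, 0.0, 1.0]] -0.0038720844465687135 [[-1.0, -0.001, 0.002, 625.05], [-0.0, -0.964, -0.268, -67.591], [0.002, -0.268, 0.964, 371.932], [0.0, 0.0, 0.0, 1.0]]
{'clock': 0.15, 'joints': array([ 2.58609641e-01,  3.85374398e-01,  6.98843363e-03, -3.56098242e-04,
       -1.19402011e+00, -2.58594981e-01]), 'joint_vel': array([ 6.48692027e-04, -1.34026926e-03,  3.66416266e-03,  1.09857843e-03,
        1.72028340e-03,  7.01142921e-05]), 'joint_efforts': array([-6.03353892e-04, -3.92678475e+01,  1.88581592e+01,  4.18858320e+00,
       -3.39302780e-03,  5.70479813e-06]), 'position': array([6.24574512e+02, 2.60599476e-02, 2.30494676e+02]), 'ee_rot': array([-7.07065308e-01,  7.07147774e-01,  5.47732400e-04, -6.12541172e-04]), 'contact_force': array([ 0.42355213, -0.28242215,  0.24354501]), 'wrist_torque': array([-0.03031768,  0.0412226 , -0.00107929]), 'gripper_width': 85.67064328508393} 18.700000000000003
```

View pics/scene0.png

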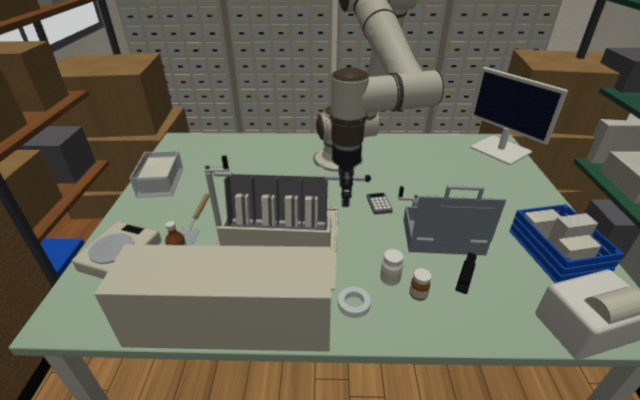

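View pics/side0.png

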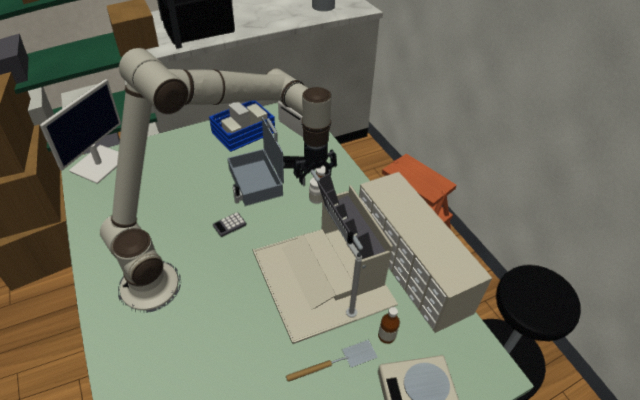

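View pics/wrist0.png

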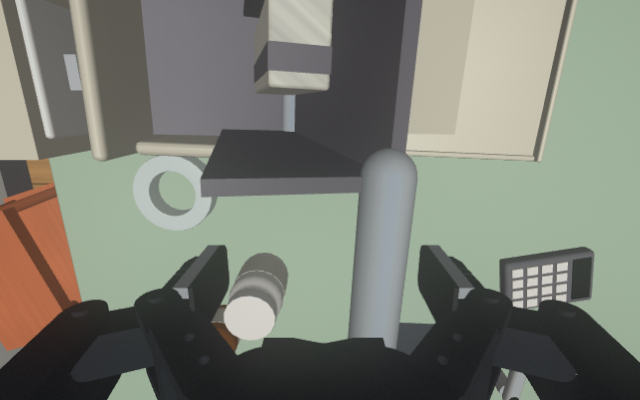

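Run:
```python
import cv2
def crop(s,x0,y0,x1,y1,f,o):
    im=cv2.imread(f'pics/{s}.png')[y0:y1,x0:x1]; cv2.imwrite(f'pics/{o}.png',cv2.resize(im,None,fx=f,fy=f,interpolation=cv2.INTER_CUBIC))
crop('scene0',190,140,390,270,4,'c1')
crop('side0',240,160,440,360,3,'c2')
crop('side0',200,100,340,240,4,'c3')
crop('scene0',360,170,520,300,4.5,'c4')
```

```text
(no output)
```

View pics/c1.png

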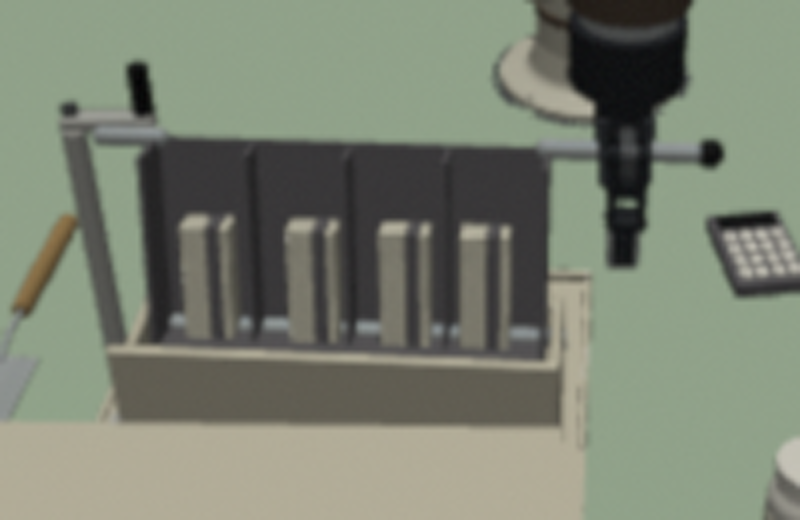

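View pics/c2.png

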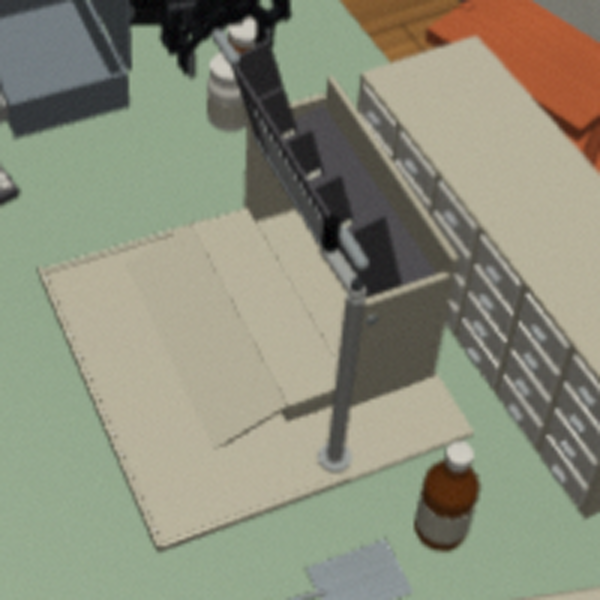

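View pics/c3.png

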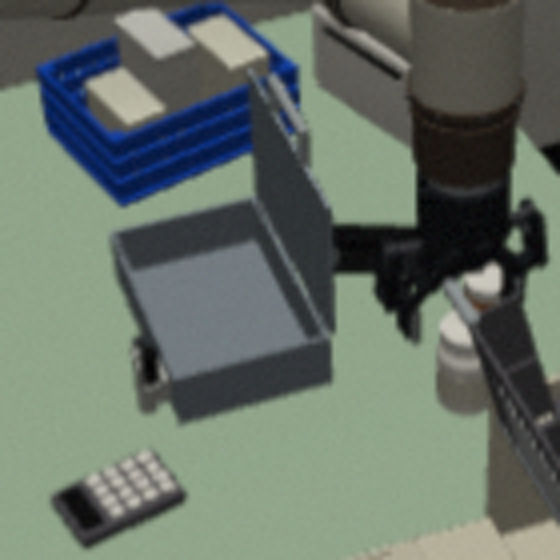

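View pics/c4.png

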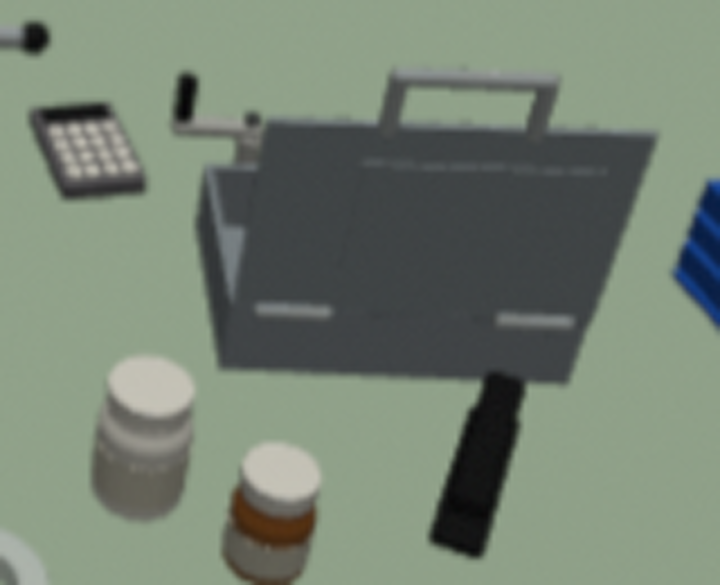

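```bash
cat > fit.py <<'E'
from h import *
from scipy.optimize import least_squares
def W(p,X):
    c,s=np.cos(p[2]),np.sin(p[2]); return np.array([p[0]+c*X[0]-s*X[1],p[1]+s*X[0]+c*X[1],X[2]])
def fit(obs,p0):
    def r(p): return np.concatenate([np.array(proj(f,W(p,X)))-np.array(uv) for f,uv,X in obs])
    s=least_squares(r,p0,loss='soft_l1',f_scale=2); return s.x,r(s.x).reshape(-1,2)
E
python3 - <<'E'
from fit import *
obs=[('side0',(293.3,342.7),(-264,-224,5)),('side0',(254,250.7),(-264,160,10)),('side0',(351.7,313.3),(-55,-200,6)),
('side0',(359,256.7),(-55,-200,289)),('scene0',(367.5,178.3),(-36,244,295)),('scene0',(217,227),(92,-146,215)),('scene0',(330,230.5),(92,146,215)),
('scene0',(224,156.5),(-55,-148,339)),('side0',(350,231.7),(-55,-148,339))]
p,r=fit(obs,[700,-200,0]);print(p,np.round(r,1).tolist())
for n,X in dict(handle=(-36,205,295),knob=(-55,-148,325),kaxis=(-55,-200,295),h0=(0,0,160),hstop=(-36,205,54)).items(): print(n,W(p,X))
# case
obs=[('side0',(200+118/4,100+237/4),(-80,120,62)),('side0',(200+255/4,100+200/4),(80,120,62)),('side0',(200+185/4,100+418/4),(-80,-120,0)),('side0',(200+332/4,100+382/4),(80,-120,0)),
('scene0',(360+220/4.5,170+367/4.5),(80,-120,0)),('scene0',(360+567/4.5,170+382/4.5),(80,120,0)),('scene0',(360+208/4.5,170+168/4.5),(-80,-120,62)),
('scene0',(360+186/4.5,170+76/4.5),(-102,-137,124)),('scene0',(360+253/4.5,170+120/4.5),(-102,-85,88))]
p,r=fit(obs,[600,250,0]);print(p,np.round(r,1).tolist())
for n,X in dict(lh=(80,0,63),la=(-102,-85,80),lk=(-102,-137,110)).items(): print(n,W(p,X))
print(tri(('scene0',360+475/4.5,170+77/4.5),('side0',200+285/4,100+100/4)))
E
```

```text
[ 6.36697721e+02 -1.84095563e+02 -3.32750440e-02] [[0.4, -1.5], [-0.4, -0.0], [-0.4, -1.4], [-0.7, 0.7], [0.1, -0.5], [0.2, -0.3], [-0.6, -0.2], [-0.4, 0.4], [1.2, 0.8]]
handle [607.53777466  21.98863728 295.        ]
knob [ 576.8043693  -330.18384574  325.        ]
kaxis [ 575.0743863  -382.15506045  295.        ]
h0 [ 636.6977211 -184.0955628  160.       ]
hstop [607.53777466  21.98863728  54.        ]
[ 5.14183524e+02  3.36292023e+02 -5.17804571e-02] [[-2.2, -2.1], [-0.1, -2.0], [-1.4, 1.0], [0.2, -0.6], [-0.6, 1.1], [-0.2, 1.3], [-1.0, -0.8], [0.4, 0.9], [-0.4, 0.4]]
lh [594.07629893 332.15143778  63.        ]
la [407.92086275 256.68519643  80.        ]
lk [405.22948205 204.75489246 110.        ]
(array([598.97669318, 332.90523396, 260.19930384]), [np.float64(0.2206216080099207), np.float64(0.22062160801003908)])
```

step_arm:
  series:
    - [0,0,0.1,0,0,0]
    - [0,0,0.2,0,0,0]
    - [0,0,0.3,0,0,0]
    - [0,0,0.4,0,0,0]
    - [0,0,0.4,0,0,0]
    - [-0.12,-0.7,0.4,0,0,0]
    - [-0.12,-0.7,0.4,0,0,0]
    - [-0.12,-0.7,0.4,0,0,0]
    - [-0.12,-0.7,0.4,0,0,0]
    - [-0.12,-0.7,0.4,0,0,0]
    - [-0.12,-0.7,0.4,0,0,0]
    - [-0.12,-0.7,0.4,0,0,0]

```text
clock: 1.15
position: [575.9, -282.4, 390.7]
ee_rot: [-0.707, 0.707, 0.0, -0.0]
contact_force: [0.5, -0.3, 0.4]
gripper_width: 85.5
```

Run:
```python
from h import *
snap('wrist','w1');snap('side','s1'); s=arm.read_state();print(s['clock'],s['position'],s['contact_force'],s['joints'])
```

```text
1.25 [ 575.49665966 -284.47587804  389.8946169 ] [0.10150701 0.63678844 0.18515761] [-2.07274752e-01  3.62937890e-01  3.60117806e-01  5.14565878e-04
 -1.57008878e+00  2.00946353e-01]
```

View pics/w1.png

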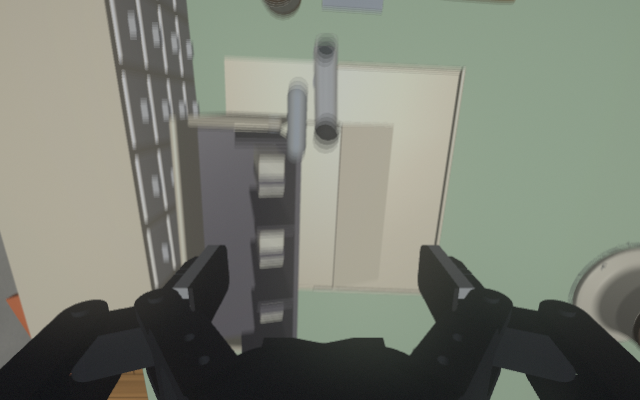

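Run:
```python
from h import *
snap('wrist','w2'); s=arm.read_state();print(s['clock'],s['position'],s['contact_force'])
print(proj('w2',(576.8,-330.2,339)))
```

```text
1.3 [ 576.11648552 -282.39445961  390.02457756] [ 1.32728825  0.14230537 -0.16553859]
(np.float64(320.5525557315235), np.float64(144.4372862689201))
```

View pics/w2.png

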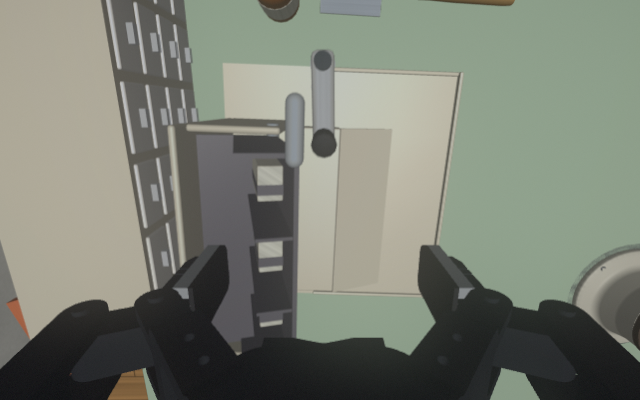

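step_arm:
  series:
    - [-0.005,-0.06,0,0,0,0]
    - [-0.005,-0.125,0,0,0,0]
    - [-0.005,-0.125,0,0,0,0]
    - [-0.005,-0.125,-0.05,0,0,0]
    - [-0.005,-0.125,-0.1,0,0,0]
    - [-0.005,-0.125,-0.15,0,0,0]
    - [-0.005,-0.125,-0.195,0,0,0]
    - [-0.005,-0.125,-0.195,0,0,0]
    - [-0.005,-0.125,-0.195,0,0,0]
  jaw: 0

```text
clock: 2.05
position: [575.0, -328.8, 312.5]
ee_rot: [0.708, -0.707, -0.001, 0.001]
contact_force: [0.1, 0.0, 0.7]
gripper_width: 42.9
```

Run:
```python
from h import *
snap('wrist','w3');s=arm.read_state();print(s['clock'],s['position'],s['contact_force'])
```

```text
2.1 [ 575.57265299 -329.36851329  314.17042451] [1.11935251 0.51360389 0.11574475]
```

View pics/w3.png

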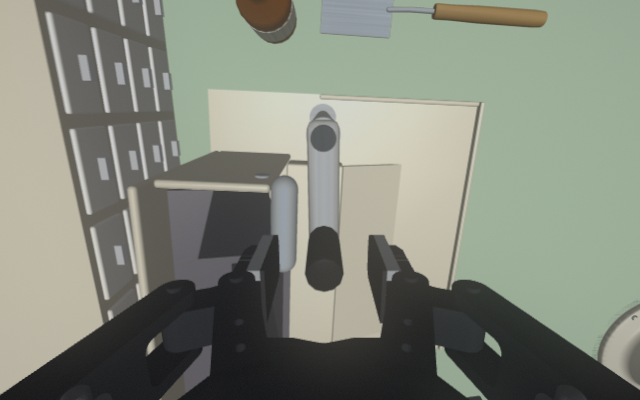

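step_arm:
  series:
    - [0,0,0,0,0,0]
    - [0,0,0,0,0,0]
    - [0,0,0,0,0,0]
    - [0,0,0,0,0,0]
    - [0,0,0,0,0,0]
    - [0,0,0,0,0,0]
  jaw: -1

```text
clock: 2.6
position: [575.4, -329.9, 315.1]
ee_rot: [0.707, -0.707, 0.001, -0.001]
contact_force: [0.2, 2.4, 5.6]
gripper_width: 14.0
```

step_arm:
  series:
    - [-0.017,-0.001,0,0,0,0.075]
    - [-0.034,-0.003,0,0,0,0.15]
    - [-0.05,-0.008,0,0,0,0.225]
    - [-0.066,-0.015,0,0,0,0.3]
    - [-0.08,-0.025,0,0,0,0.38]
    - [-0.093,-0.035,0,0,0,0.46]
    - [-0.105,-0.048,0,0,0,0.54]
    - [-0.115,-0.061,0,0,0,0.61]
    - [-0.123,-0.076,0,0,0,0.69]
    - [-0.129,-0.092,0,0,0,0.77]
    - [-0.133,-0.109,0,0,0,0.85]
    - [-0.134,-0.126,0,0,0,0.93]

```text
clock: 3.6
position: [522.5, -378.6, 315.0]
ee_rot: [0.999, -0.052, 0.002, -0.001]
contact_force: [1.4, 9.3, 7.3]
gripper_width: 13.8
```

step_arm:
  series:
    - [0,0,0,0,0,0.05]
    - [0,-0.006,0,0,0,0.07]
    - [0,-0.006,0,0,0,0.07]

```text
clock: 3.85
position: [522.4, -383.0, 315.0]
ee_rot: [1.0, -0.0, 0.002, 0.001]
contact_force: [0.9, 1.9, 4.9]
gripper_width: 14.1
```

Run:
```python
from h import *
snap('wrist','w4');snap('side','s4');s=arm.read_state();print(s['clock'],s['position'],s['contact_force'],s['joints'])
```

```text
3.95 [ 522.34944031 -382.9296247   315.00987493] [1.09331156 2.30380915 5.72509758] [-3.83226149e-01  3.82459448e-01  2.10924131e-01  1.33283674e-04
 -1.39520655e+00  1.95246981e+00]
```

View pics/w4.png

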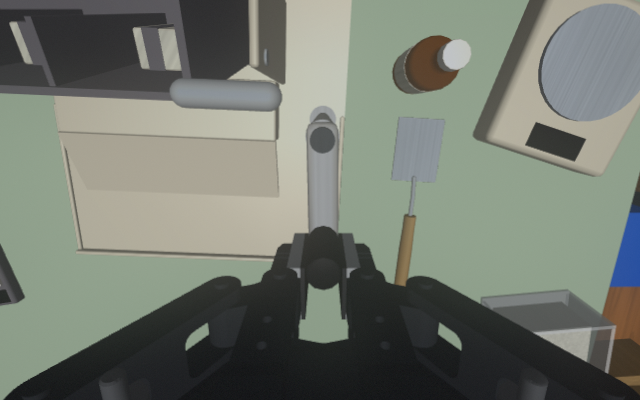

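step_arm:
  series:
    - [0,0,0,0,0,0]
    - [0,0,0,0,0,0]
    - [0,0,0,0,0,0]
    - [0,0,0.08,0,0,0]
    - [0,0,0.16,0,0,0]
    - [0,0,0.2,0,0,-0.08]
    - [0.03,0.1,0.2,0,0,-0.16]
    - [0.06,0.2,0.2,0,0,-0.24]
    - [0.09,0.3,0.2,0,0,-0.32]
    - [0.12,0.4,0.2,0,0,-0.4]
    - [0.15,0.5,0.2,0,0,-0.48]
    - [0.17,0.6,0.2,0,0,-0.56]
  jaw: 0

```text
clock: 4.95
position: [586.8, -154.1, 392.5]
ee_rot: [0.912, -0.409, -0.001, 0.0]
contact_force: [1.0, 0.2, 0.2]
gripper_width: 43.1
```

step_arm:
  series:
    - [0.01,0.1,0,0,0,-0.08]
    - [0.02,0.2,0,0,0,-0.16]
    - [0.03,0.3,0,0,0,-0.24]
    - [0.04,0.4,0,0,0,-0.32]
    - [0.043,0.412,0,0,0,-0.4]
    - [0.043,0.412,0,0,0,-0.46]
    - [0.043,0.412,0,0,0,-0.46]
    - [0.043,0.412,0,0,0,-0.46]
    - [0.043,0.412,0,0,0,-0.46]
    - [0.043,0.412,0,0,0,-0.46]
  jaw: 0.2

```text
clock: 5.78
position: [603.8, 8.4, 393.2]
ee_rot: [0.711, -0.703, -0.0, 0.0]
contact_force: [-0.2, 0.4, -0.9]
gripper_width: 51.3
```

Run:
```python
from h import *
snap('wrist','w5');s=arm.read_state();print(s['clock'],s['position'],s['contact_force'],s['joints'])
for X in [(606,22,295),(606,-12,295),(606,57,295)]: print(proj('w5',X))
snap('side','s5'); snap('scene','v5')
```

```text
5.8333 [603.74143345   8.37459472 393.28197639] [-0.14434684  0.18411964  0.32960945] [ 2.81704719e-01  2.88380893e-01  2.61857173e-01 -2.77314013e-05
 -1.54439850e+00 -2.69837358e-01]
(np.float64(320.1744745610918), np.float64(212.95473507072532))
(np.float64(320.6233017593163), np.float64(170.74549199455615))
(np.float64(319.7453924538273), np.float64(253.3388969227963))
```

View pics/w5.png

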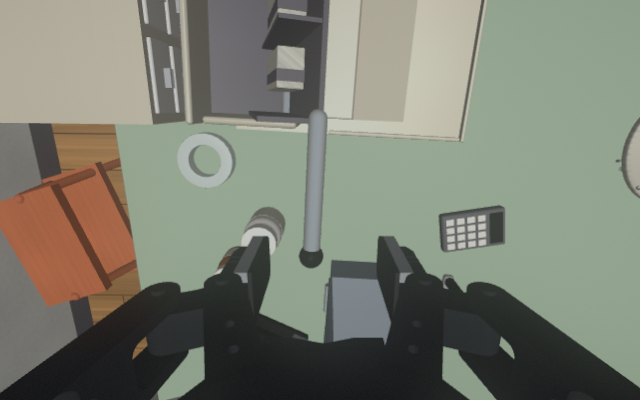

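View pics/v5.png

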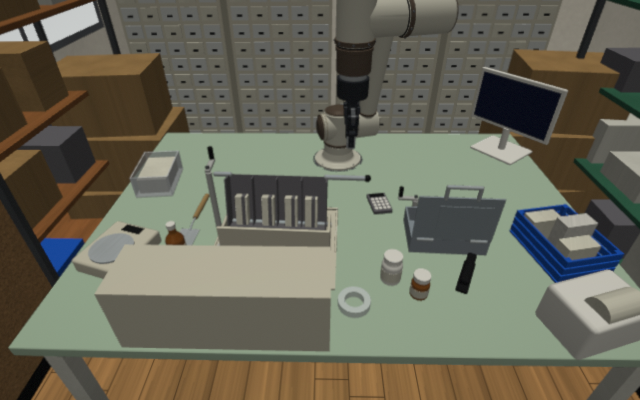

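Run:
```python
from h import *
print(cal('w5')[2].round(3))
print(atz('w5',314,213,295),atz('w5',311,257,295),atz('w5',317,120,295),atz('wrist0',375,340,295),atz('wrist0',387,175,295),atz('w2',324,144,339), atz('w2',295,150,295))
print(tri(('w5',311,257),('scene0',367.5,178.3)))
```

```text
[[-1.00000e+00  1.20000e-02  4.00000e-03  6.04914e+02]
 [-1.20000e-02 -9.63000e-01 -2.68000e-01 -5.92550e+01]
 [ 1.00000e-03 -2.68000e-01  9.64000e-01  5.34822e+02]
 [ 0.00000e+00  0.00000e+00  0.00000e+00  1.00000e+00]]
[610.89310202  22.09781751 295.        ] [613.18059693  60.3898844  295.        ] [609.04943001 -49.74342535 295.        ] [609.95227428  -3.09950341 295.        ] [609.11659831 -51.36949086 295.        ] [ 574.73064289 -330.44740517  339.        ] [ 596.00396319 -321.22911128  295.        ]
(array([613.1089933 ,  60.10261642, 296.07391316]), [np.float64(0.22558290434548564), np.float64(0.22558290434545616)])
```

step_arm:
  series:
    - [0.018,0.034,0,0,0,-0.03]
    - [0.018,0.034,-0.08,0,0,-0.03]
    - [0.018,0.034,-0.16,0,0,-0.03]
    - [0.018,0.034,-0.24,0,0,-0.03]
    - [0.018,0.034,-0.292,0,0,-0.03]
    - [0.018,0.034,-0.292,0,0,-0.03]
    - [0.018,0.034,-0.292,0,0,-0.03]
    - [0.018,0.034,-0.292,0,0,-0.03]

```text
clock: 6.6
position: [612.2, 22.5, 278.6]
ee_rot: [-0.695, 0.719, -0.001, 0.001]
contact_force: [-0.5, -0.7, 0.8]
gripper_width: 50.9
```

step_arm:
  series:
    - [0,0,0,0,0,0]
    - [0,0,0,0,0,0]
    - [0,0,0,0,0,0]
    - [0,0,0,0,0,0]
    - [0,0,0,0,0,0]
    - [0,0,0,0,0,0]
  jaw: -1

```text
clock: 7.1
position: [611.7, 22.8, 278.0]
ee_rot: [-0.695, 0.719, -0.001, 0.001]
contact_force: [0.0, 0.8, 5.4]
gripper_width: 11.8
```

Run:
```python
from h import *
snap('wrist','w6');s=arm.read_state();print(s['clock'],s['position'],s['contact_force'],s['joints'])
for f in range(0,125,10):
    a=np.radians(15+min(f,123.8)); dx=-140*(np.sin(a)-np.sin(np.radians(15)));dz=140*(np.cos(a)-np.cos(np.radians(15)))
    print(f, np.round([dx/400,-.035*dx/400,dz/400],3))
```

```text
7.15 [611.73795626  22.81961815 278.02862105] [-1.28972601  0.07884942  5.88588786] [ 3.01738285e-01  3.34038312e-01  4.88703862e-02  7.28438753e-04
 -1.28268815e+00 -3.37193008e-01]
0 [-0.  0.  0.]
10 [-0.057  0.002 -0.021]
20 [-0.11   0.004 -0.051]
30 [-0.157  0.005 -0.091]
40 [-0.196  0.007 -0.137]
50 [-0.227  0.008 -0.19 ]
60 [-0.247  0.009 -0.247]
70 [-0.258  0.009 -0.308]
80 [-0.258  0.009 -0.369]
90 [-0.247  0.009 -0.429]
100 [-0.227  0.008 -0.486]
110 [-0.196  0.007 -0.539]
120 [-0.157  0.005 -0.586]
```

View pics/w6.png

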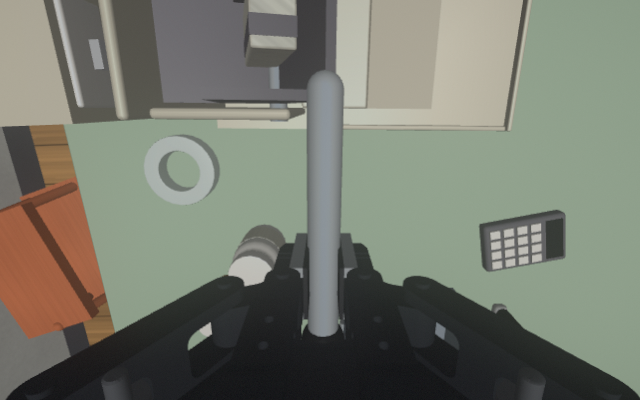

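step_arm:
  series:
    - [-0.028,0.001,-0.01,0,0,0]
    - [-0.057,0.002,-0.021,0,0,0]
    - [-0.084,0.003,-0.036,0,0,0]
    - [-0.11,0.004,-0.051,0,0,0]
    - [-0.134,0.005,-0.071,0,0,0]
    - [-0.157,0.005,-0.091,0,0,0]
    - [-0.177,0.006,-0.114,0,0,0]
    - [-0.196,0.007,-0.137,0,0,0]
    - [-0.212,0.007,-0.164,0,0,0]
    - [-0.227,0.008,-0.19,0,0,0]
    - [-0.238,0.008,-0.218,0,0,0]
    - [-0.247,0.009,-0.247,0,0,0]

```text
clock: 8.15
position: [514.5, 27.1, 179.6]
ee_rot: [-0.695, 0.719, -0.002, 0.003]
contact_force: [2.5, 1.0, 4.8]
gripper_width: 12.0
```

Run:
```python
from h import *
snap('wrist','w7');snap('side','s7');s=arm.read_state();print(s['clock'],s['position'],s['contact_force'],s['gripper_width'])
```

```text
8.25 [513.67230347  27.06331608 177.18582465] [ 5.33764026  0.58197384 -5.56436521] 11.949225261006864
```

View pics/s7.png

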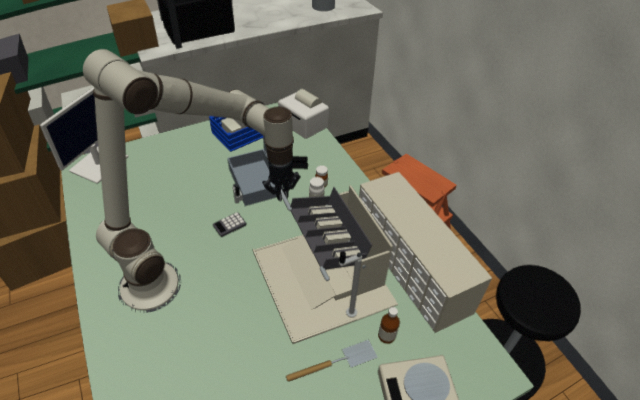

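step_arm:
  series:
    - [-0.004,0,-0.02,0,0,0]
    - [-0.008,0,-0.04,0,0,0]
    - [-0.011,0,-0.061,0,0,0]
    - [-0.012,0,-0.081,0,0,0]
    - [-0.012,0,-0.102,0,0,0]
    - [-0.011,0,-0.122,0,0,0]
    - [-0.008,0,-0.142,0,0,0]
    - [-0.004,0,-0.162,0,0,0]
    - [0,0,-0.182,0,0,0]
    - [0.006,0,-0.201,0,0,0]
    - [0.013,0,-0.22,0,0,0]
    - [0.02,-0.001,-0.239,0,0,0]

```text
clock: 9.25
position: [518.1, 26.7, 81.2]
ee_rot: [-0.694, 0.72, 0.002, -0.001]
contact_force: [-4.8, 7.8, 3.5]
gripper_width: 11.8
```

step_arm:
  series:
    - [0.009,0,-0.018,0,0,0]
    - [0.02,-0.001,-0.036,0,0,0]
    - [0.031,-0.001,-0.053,0,0,0]
    - [0.044,-0.001,-0.069,0,0,0]
    - [0.057,-0.002,-0.085,0,0,0]
    - [0.07,-0.002,-0.1,0,0,0]
    - [0.079,-0.003,-0.109,0,0,0]
    - [0.089,-0.003,-0.118,0,0,0]
    - [0.092,-0.003,-0.12,0,0,0]
    - [0.092,-0.003,-0.12,0,0,0]
    - [0.092,-0.003,-0.12,0,0,0]
    - [0.092,-0.003,-0.12,0,0,0]

```text
clock: 10.25
position: [550.3, 25.2, 30.3]
ee_rot: [-0.693, 0.721, 0.005, -0.005]
contact_force: [-8.1, 9.3, -4.9]
gripper_width: 11.9
```

Run:
```python
from h import *
snap('wrist','w8');snap('side','s8');s=arm.read_state();print(s['clock'],s['position'],s['contact_force'],s['gripper_width'])
```

```text
10.35 [550.2520978   25.21004153  30.28517265] [-7.94770745  8.34750645 -6.04317348] 11.795141923364875
```

View pics/s8.png

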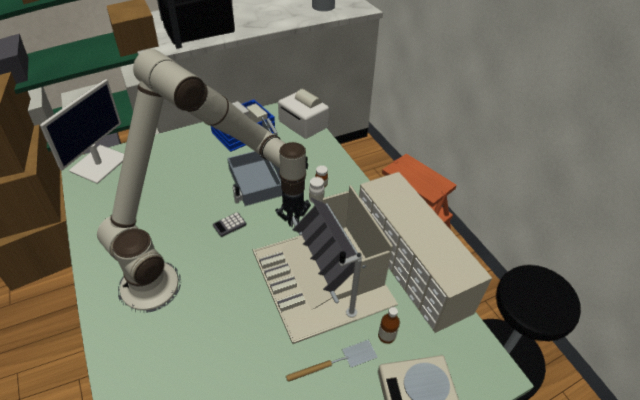

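View pics/w8.png

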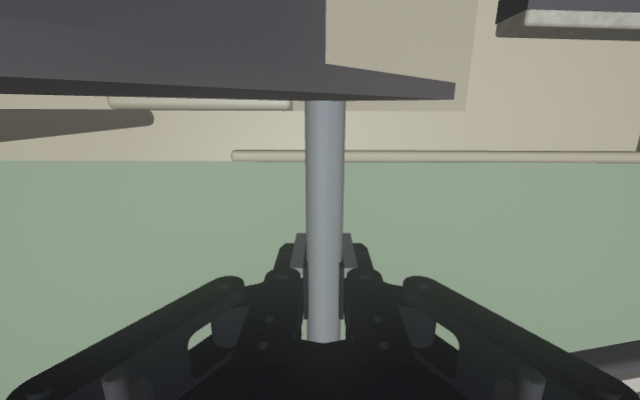

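step_arm:
  series:
    - [0.006,0,-0.005,0,0,0]
    - [0.012,0,-0.01,0,0,0]
    - [0.012,0,-0.01,0,0,0]
    - [0.012,0,-0.01,0,0,0]

```text
clock: 10.68
position: [554.4, 25.0, 26.4]
ee_rot: [-0.693, 0.721, 0.005, -0.006]
contact_force: [-11.1, 9.4, -3.6]
gripper_width: 11.8
```

Run:
```python
from h import *
s=arm.read_state();print(s['clock'],s['position'],s['contact_force'],s['gripper_width'])
im=cv2.imread('pics/s8.png')[190:350,230:410];cv2.imwrite('pics/c8.png',cv2.resize(im,None,fx=4,fy=4,interpolation=cv2.INTER_CUBIC)[:600])
```

```text
10.6833 [554.43552114  25.02674481  26.40128423] [-11.14454393   9.37013989  -3.57594672] 11.758546360461018
```

View pics/c8.png

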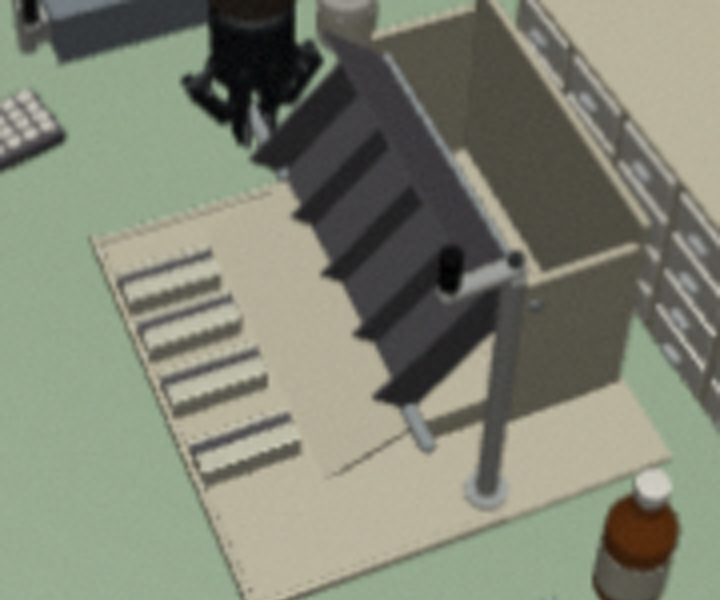

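Run:
```python
from fit import *
snap('side','s9');snap('scene','v9')
p=[637,-184,-.035]
for f in [110,115,120,124]:
    a=np.radians(15+f);X=lambda y:W(p,(-140*np.sin(a),y,160+140*np.cos(a)))
    print(f,X(205).round(),proj('s9',X(-174)),proj('v9',X(244)), proj('v9',X(150)))
for n in ['s9','v9']:
    im=cv2.imread('pics/%s.png'%n); im=im[190:350,230:410] if n=='s9' else im[150:270,190:390]
    cv2.imwrite('pics/c%s.png'%n,cv2.resize(im,None,fx=4,fy=4,interpolation=cv2.INTER_CUBIC)[:600])
```

```text
110 [530.  25.  80.] (np.float64(331.9017368074974), np.float64(299.09674736391236)) (np.float64(361.6338415691093), np.float64(221.2961837584091)) (np.float64(332.0516721750782), np.float64(220.35277980308152))
115 [537.  25.  70.] (np.float64(333.94797106638816), np.float64(300.022755335939)) (np.float64(361.5310784296237), np.float64(225.1423829671209)) (np.float64(331.94104092518864), np.float64(224.18280473756414))
120 [545.  24.  61.] (np.float64(336.213772401737), np.float64(300.7300398500355)) (np.float64(361.4508093564097), np.float64(228.99366911804682)) (np.float64(331.82752961528695), np.float64(228.01705575279212))
124 [552.  24.  54.] (np.float64(338.17129857596456), np.float64(301.1376427399176)) (np.float64(361.4031169762987), np.float64(232.06526888509177)) (np.float64(331.73502730504725), np.float64(231.07443667773072))
```

View pics/cs9.png

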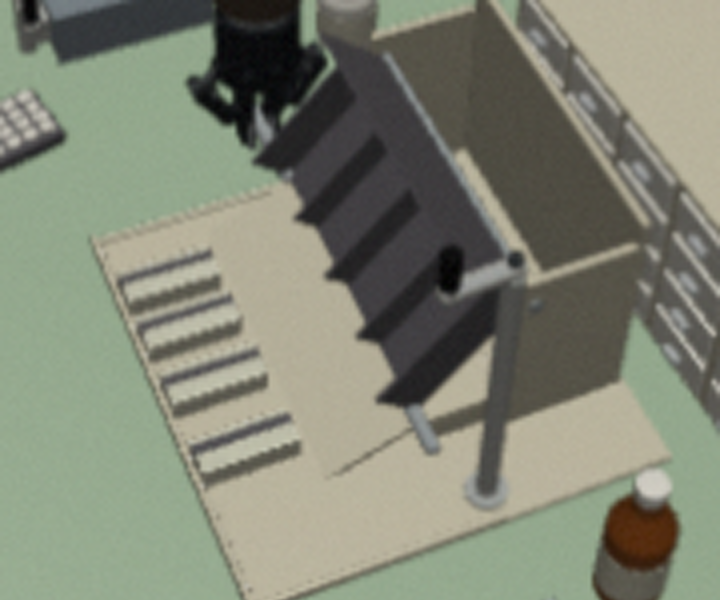

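View pics/cv9.png

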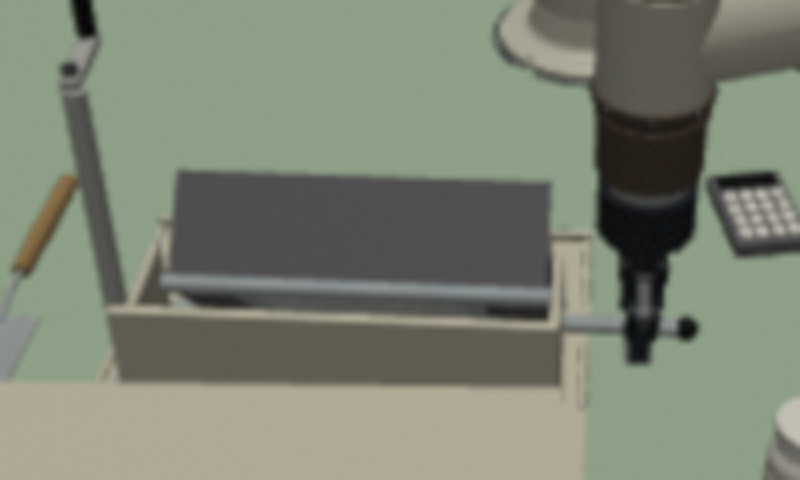

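step_arm:
  series:
    - [0.01,0,-0.003,0,0,0]
    - [0.02,0,-0.007,0,0,0]
    - [0.02,0,-0.007,0,0,0]
    - [0.02,0,-0.007,0,0,0]

```text
clock: 11.12
position: [555.3, 24.8, 24.4]
ee_rot: [-0.693, 0.721, 0.01, -0.012]
contact_force: [-27.1, 16.0, 16.2]
gripper_width: 12.1
```

Run:
```python
from h import *
snap('scene','v10')
s=arm.read_state();print(s['clock'],s['position'],s['contact_force'],s['gripper_width'])
im=cv2.imread('pics/v10.png')[150:270,190:390];cv2.imwrite('pics/cv10.png',cv2.resize(im,None,fx=4,fy=4,interpolation=cv2.INTER_CUBIC)[:600])
```

```text
11.1667 [555.28871008  24.74537899  24.41791229] [-27.13393957  14.98405038  16.14739327] 12.33320297312615
```

View pics/cv10.png

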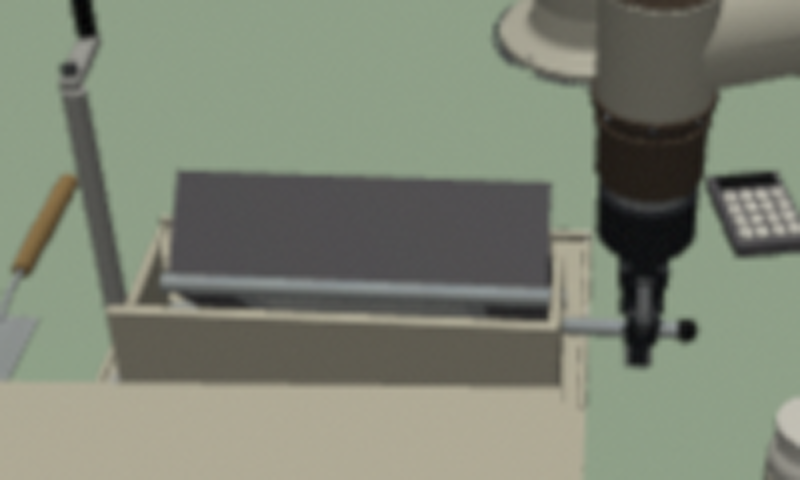

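step_arm:
  series:
    - [-0.01,0,0,0,0,0]
    - [-0.015,0,0.01,0,0,0]
    - [-0.015,0,0.02,0,0,0]
    - [-0.015,0,0.03,0,0,0]
    - [-0.015,0,0.035,0,0,0]
    - [-0.015,0,0.035,0,0,0]
  jaw: 0

```text
clock: 11.67
position: [564.8, 24.6, 42.2]
ee_rot: [-0.694, 0.72, -0.001, 0.001]
contact_force: [0.8, 0.1, -0.3]
gripper_width: 42.8
```

Run:
```python
from h import *
snap('wrist','w11')
s=arm.read_state();print(s['clock'],s['position'],s['contact_force'],s['gripper_width'])
print(atz('w11',323,300,54),proj('w11',(553,24,54)))
```

```text
11.7167 [564.45260777  24.5674024   41.75785479] [-0.31101543  0.03242014 -0.20081952] 42.54977246064221
[565.71284127  43.60906463  54.        ] (np.float64(349.8128857383124), np.float64(260.8595833082991))
```

View pics/w11.png

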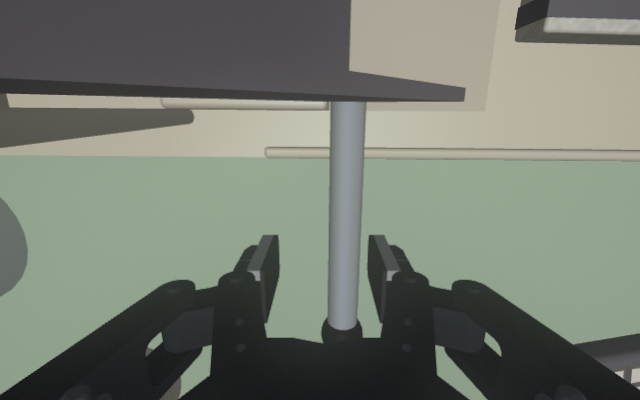

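Run:
```python
from h import *
print(atz('w11',345,250,54),atz('w11',348,150,54))
for f in range(120,-11,-10):
    f=max(f,-2)
    a=np.radians(15+f); b=np.radians(139); dx=-140*(np.sin(a)-np.sin(b));dz=140*(np.cos(a)-np.cos(b))
    print(f, np.round([dx/400,-.035*dx/400,dz/400],3))
```

```text
[555.06312921  18.62186858  54.        ] [553.08691111 -25.60475418  54.        ]
120 [-0.018  0.001  0.017]
110 [-0.057  0.002  0.063]
100 [-0.088  0.003  0.116]
90 [-0.108  0.004  0.174]
80 [-0.119  0.004  0.234]
70 [-0.119  0.004  0.295]
60 [-0.108  0.004  0.355]
50 [-0.088  0.003  0.412]
40 [-0.057  0.002  0.465]
30 [-0.018  0.001  0.512]
20 [ 0.029 -0.001  0.551]
10 [ 0.082 -0.003  0.581]
0 [ 0.139 -0.005  0.602]
-2 [ 0.151 -0.005  0.605]
```

step_arm:
  series:
    - [-0.012,0,-0.006,0,0,0]
    - [-0.025,0,-0.012,0,0,0]
    - [-0.025,0,-0.012,0,0,0]
    - [-0.025,0,-0.012,0,0,0]

```text
clock: 12.05
position: [553.1, 24.6, 36.1]
ee_rot: [-0.695, 0.719, 0.0, -0.001]
contact_force: [0.4, 0.2, -0.0]
gripper_width: 42.5
```

step_arm:
  series:
    - [0,0,0,0,0,0]
    - [0,0,0,0,0,0]
    - [0,0,0,0,0,0]
    - [0,0,0,0,0,0]
    - [0,0,0,0,0,0]
    - [0,0,0,0,0,0]
  jaw: -1

```text
clock: 12.55
position: [555.4, 24.8, 37.0]
ee_rot: [-0.695, 0.719, -0.001, 0.001]
contact_force: [5.1, -3.0, -1.4]
gripper_width: 11.9
```

step_arm:
  series:
    - [-0.018,0.001,0.017,0,0,0]
    - [-0.038,0.001,0.039,0,0,0]
    - [-0.057,0.002,0.063,0,0,0]
    - [-0.073,0.003,0.089,0,0,0]
    - [-0.088,0.003,0.116,0,0,0]
    - [-0.099,0.003,0.145,0,0,0]
    - [-0.108,0.004,0.174,0,0,0]
    - [-0.114,0.004,0.204,0,0,0]
    - [-0.119,0.004,0.234,0,0,0]
    - [-0.12,0.004,0.265,0,0,0]
    - [-0.119,0.004,0.295,0,0,0]
    - [-0.115,0.004,0.325,0,0,0]

```text
clock: 13.55
position: [508.9, 26.9, 165.8]
ee_rot: [-0.694, 0.72, -0.0, 0.001]
contact_force: [9.4, -0.7, -12.2]
gripper_width: 12.0
```

step_arm:
  series:
    - [0.007,0,0.03,0,0,0]
    - [0.017,0,0.059,0,0,0]
    - [0.027,-0.001,0.087,0,0,0]
    - [0.042,-0.001,0.114,0,0,0]
    - [0.058,-0.002,0.14,0,0,0]
    - [0.077,-0.003,0.164,0,0,0]
    - [0.097,-0.004,0.187,0,0,0]
    - [0.12,-0.005,0.207,0,0,0]
    - [0.144,-0.005,0.226,0,0,0]
    - [0.17,-0.006,0.242,0,0,0]
    - [0.197,-0.007,0.256,0,0,0]
    - [0.225,-0.008,0.267,0,0,0]

```text
clock: 14.55
position: [588.1, 22.7, 279.0]
ee_rot: [-0.695, 0.719, 0.006, -0.008]
contact_force: [-25.2, -1.2, 19.5]
gripper_width: 11.2
```

step_arm:
  series:
    - [0.015,0,0.005,0,0,0]
    - [0.029,-0.001,0.01,0,0,0]
    - [0.036,-0.001,0.012,0,0,0]
    - [0.04,-0.001,0.013,0,0,0]
    - [0.04,-0.001,0.013,0,0,0]
    - [0.04,-0.001,0.013,0,0,0]

```text
clock: 15.05
position: [611.8, 23.2, 285.9]
ee_rot: [-0.695, 0.719, -0.001, 0.001]
contact_force: [-13.3, 5.7, 25.0]
gripper_width: 11.7
```

Run:
```python
from h import *
snap('scene','v12');snap('side','s12')
s=arm.read_state();print(s['clock'],s['position'],s['contact_force'],s['gripper_width'])
for n in ['s12','v12']:
    im=cv2.imread('pics/%s.png'%n); im=im[190:350,230:410] if n=='s12' else im[150:270,190:390]
    cv2.imwrite('pics/c%s.png'%n,cv2.resize(im,None,fx=4,fy=4,interpolation=cv2.INTER_CUBIC)[:600])
```

```text
15.15 [611.7586909   23.18677339 285.86864137] [-12.92049484   5.1717377   25.39993654] 11.525586823734278
```

View pics/cs12.png

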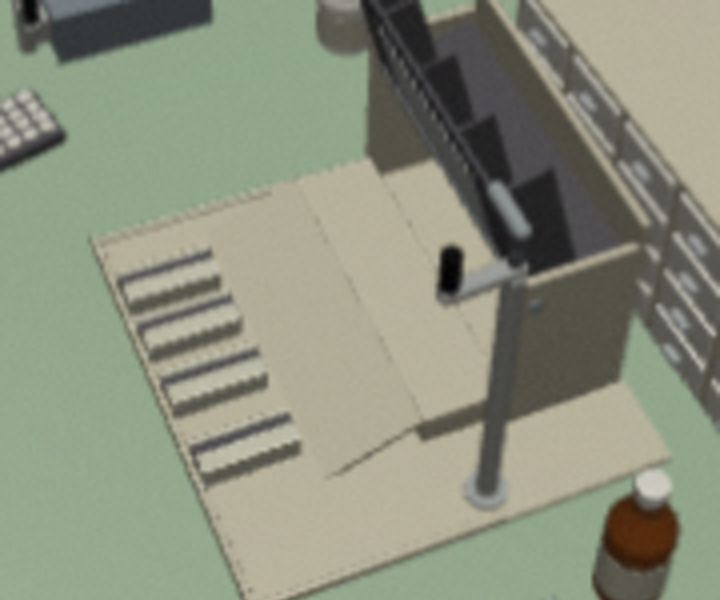

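View pics/cv12.png

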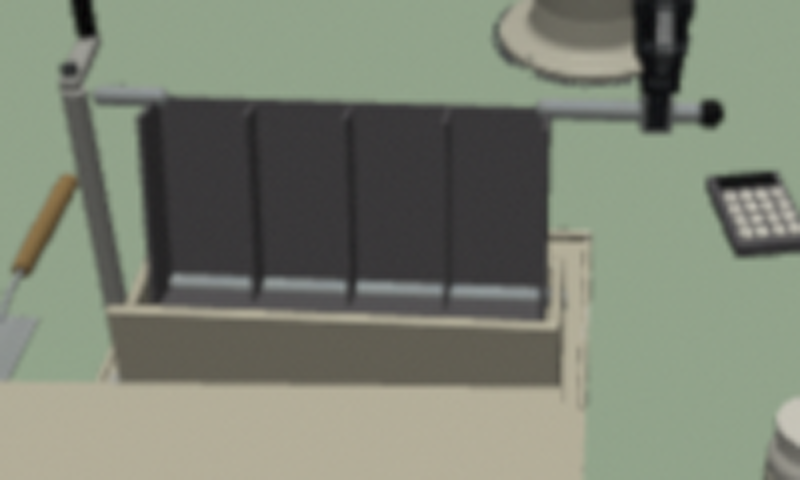

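step_arm:
  series:
    - [0.008,0,-0.01,0,0,0]
    - [0.01,0,-0.02,0,0,0]
    - [0.01,0,-0.02,0,0,0]

```text
clock: 15.4
position: [612.3, 23.2, 285.5]
ee_rot: [-0.696, 0.718, -0.0, -0.0]
contact_force: [-33.8, 9.8, 50.7]
gripper_width: 11.7
```

step_arm:
  series:
    - [-0.01,0,0,0,0,0]
    - [-0.01,0,0,0,0,0]
    - [-0.01,0,0,0,0,0]
    - [-0.01,0,0.08,0,0,0]
    - [-0.01,0,0.16,0,0,0]
    - [-0.01,0,0.24,0,0,0]
    - [-0.03,-0.1,0.24,0,0,0.07]
    - [-0.06,-0.2,0.24,0,0,0.14]
    - [-0.09,-0.3,0.24,0,0,0.21]
    - [-0.12,-0.4,0.24,0,0,0.28]
    - [-0.15,-0.5,0.24,0,0,0.35]
    - [-0.17,-0.6,0.24,0,0,0.42]
  jaw: 0

```text
clock: 16.4
position: [548.5, -218.9, 364.7]
ee_rot: [0.891, -0.453, -0.002, 0.0]
contact_force: [1.3, 0.5, 0.0]
gripper_width: 42.5
```

Run:
```python
from h import *
s=arm.read_state();print(s['clock'],s['position'],s['contact_force'],s['gripper_width'],s['ee_rot'],s['joints'])
```

```text
16.4 [ 548.49084563 -218.94727259  364.73898599] [1.34451959 0.54109577 0.04840958] 42.543292249794895 [ 8.91379050e-01 -4.53254099e-01 -1.96629344e-03  4.95305079e-04] [-1.06050710e-01  2.69042925e-01  1.67718389e-01 -4.78076112e-04
 -1.47349923e+00  7.36067167e-01]
```

step_arm:
  series:
    - [-0.015,-0.1,0,0,0,0.08]
    - [-0.03,-0.2,0,0,0,0.16]
    - [-0.045,-0.3,0,0,0,0.24]
    - [-0.065,-0.4,0,0,0,0.32]
    - [-0.065,-0.4,0,0,0,0.4]
    - [-0.065,-0.4,0,0,0,0.48]
    - [-0.065,-0.4,0,0,0,0.56]
    - [-0.065,-0.4,0,0,0,0.6]
    - [-0.065,-0.4,0,0,0,0.6]
    - [-0.065,-0.4,0,0,0,0.6]
    - [-0.065,-0.4,0,0,0,0.6]

```text
clock: 17.32
position: [523.9, -377.3, 365.3]
ee_rot: [1.0, -0.003, -0.001, -0.001]
contact_force: [0.4, 0.0, -0.0]
gripper_width: 42.7
```

Run:
```python
from h import *
snap('wrist','w13')
s=arm.read_state();print(s['clock'],s['position'],s['contact_force'],s['gripper_width'],s['ee_rot'],s['joints'])
print(proj('w13',(522.4,-383,339)))
```

```text
17.3667 [ 523.90363234 -377.21081344  365.61492378] [ 0.61015049 -0.56353002  0.3780804 ] 42.59345477914975 [ 9.99995790e-01 -2.77926631e-03 -7.54345216e-04 -3.56176398e-04] [-3.73946173e-01  3.71096515e-01  3.14845276e-01 -1.16812171e-04
 -1.51620942e+00  1.93919043e+00]
(np.float64(333.49607749492253), np.float64(233.94820888677285))
```

View pics/w13.png

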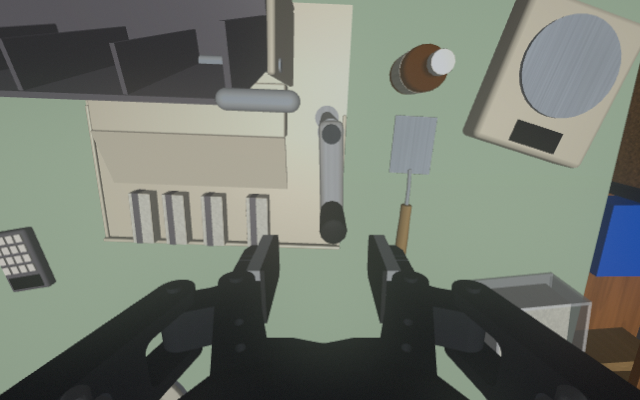

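step_arm:
  series:
    - [-0.004,-0.0145,0,0,0,0]
    - [-0.004,-0.0145,-0.06,0,0,0]
    - [-0.004,-0.0145,-0.13,0,0,0]
    - [-0.004,-0.0145,-0.13,0,0,0]
    - [-0.004,-0.0145,-0.13,0,0,0]

```text
clock: 17.78
position: [521.6, -383.1, 313.3]
ee_rot: [1.0, -0.002, -0.002, -0.001]
contact_force: [0.5, 0.6, 0.9]
gripper_width: 43.1
```

step_arm:
  series:
    - [0,0,0,0,0,0]
    - [0,0,0,0,0,0]
    - [0,0,0,0,0,0]
    - [0,0,0,0,0,0]
    - [0,0,0,0,0,0]
    - [0,0,0,0,0,0]
  jaw: -1

```text
clock: 18.28
position: [522.8, -383.6, 316.9]
ee_rot: [1.0, -0.002, 0.002, 0.001]
contact_force: [0.3, 0.6, 6.5]
gripper_width: 13.9
```

Run:
```python
from h import *
s=arm.read_state();print(s['clock'],s['position'],s['contact_force'],s['gripper_width'],s['ee_rot'])
x,y=s['position'][:2]
ax=np.array([573.7,-382.0]); a0=np.arctan2(y-ax[1],x-ax[0])%(2*np.pi);r=np.hypot(x-ax[0],y-ax[1]);print(np.degrees(a0),r)
a1=np.radians(86.5)
for t in np.linspace(0,1,14)[1:]:
    a=a0+(a1-a0)*t; q=ax+52*np.array([np.cos(a),np.sin(a)])-[x,y]; print(np.round([q[0]/400,q[1]/400,(a-a0)/(np.pi/2)],3).tolist())
```

```text
18.2833 [ 522.80205372 -383.60352765  316.85453861] [0.27929028 0.55869731 6.46402017] 13.878149855418707 [ 0.99999587 -0.00189286  0.00173213  0.00129177]
181.8044930003386 50.923199397005774
[-0.002, 0.017, -0.081]
[0.001, 0.033, -0.163]
[0.005, 0.049, -0.244]
[0.012, 0.064, -0.326]
[0.021, 0.078, -0.407]
[0.031, 0.091, -0.489]
[0.043, 0.103, -0.57]
[0.056, 0.113, -0.652]
[0.071, 0.121, -0.733]
[0.086, 0.127, -0.815]
[0.102, 0.132, -0.896]
[0.119, 0.134, -0.977]
[0.135, 0.134, -1.059]
```

step_arm:
  series:
    - [-0.001,0.017,0,0,0,-0.078]
    - [0.001,0.033,0,0,0,-0.156]
    - [0.005,0.049,0,0,0,-0.234]
    - [0.012,0.064,0,0,0,-0.312]
    - [0.021,0.078,0,0,0,-0.39]
    - [0.031,0.091,0,0,0,-0.468]
    - [0.043,0.103,0,0,0,-0.546]
    - [0.056,0.113,0,0,0,-0.624]
    - [0.071,0.121,0,0,0,-0.702]
    - [0.086,0.127,0,0,0,-0.78]
    - [0.102,0.132,0,0,0,-0.858]
    - [0.117,0.134,0,0,0,-0.936]

```text
clock: 19.28
position: [569.2, -330.6, 316.8]
ee_rot: [0.738, -0.674, 0.002, 0.001]
contact_force: [-1.4, -2.3, 6.0]
gripper_width: 13.6
```

step_arm:
  series:
    - [0.012,0,0,0,0,-0.05]
    - [0.018,0,0,0,0,-0.09]
    - [0.018,0,0,0,0,-0.09]
    - [0.018,0,0,0,0,-0.09]

```text
clock: 19.62
position: [576.6, -330.3, 316.8]
ee_rot: [-0.691, 0.723, -0.002, 0.0]
contact_force: [0.1, -0.6, 5.4]
gripper_width: 13.5
```

Run:
```python
from h import *
snap('wrist','w14');s=arm.read_state();print(s['clock'],s['position'],s['contact_force'],s['gripper_width'],s['ee_rot'])
```

```text
19.6667 [ 576.64144418 -330.26699224  316.85268921] [-0.7243313   0.41498347  5.86413322] 13.700337850409017 [-6.90976312e-01  7.22874559e-01 -2.02311906e-03  1.19645810e-04]
```

View pics/w14.png

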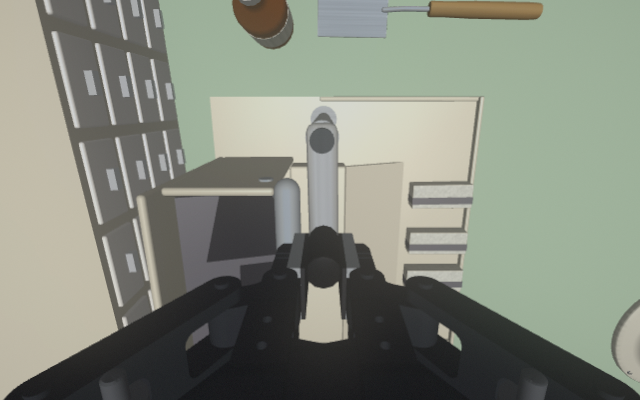

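step_arm:
  series:
    - [0,0,0,0,0,0]
    - [0,0,0,0,0,0]
    - [0,0,0,0,0,0]
    - [0,0,0.08,0,0,0]
    - [0,0,0.16,0,0,0]
    - [-0.1,0.05,0.16,0,0,0.02]
    - [-0.2,0.1,0.16,0,0,0.03]
    - [-0.3,0.2,0.16,0,0,0.03]
    - [-0.38,0.3,0.16,0,0,0.03]
    - [-0.38,0.35,0.16,0,0,0.03]
    - [-0.38,0.35,0.16,0,0,0.03]
    - [-0.38,0.35,0.16,0,0,0.03]
  jaw: 0.3

```text
clock: 20.67
position: [423.0, -187.9, 379.4]
ee_rot: [0.709, -0.705, 0.001, -0.001]
contact_force: [0.9, -0.4, 0.5]
gripper_width: 55.5
```

Run:
```python
from h import *
snap('wrist','w15b');snap('wrist','w15');snap('side','s15');snap('scene','v15');s=arm.read_state();print(s['clock'],s['position'],s['contact_force'],s['gripper_width'],s['ee_rot'])
im=cv2.imread('pics/s15.png')[190:350,230:410];cv2.imwrite('pics/cs15.png',cv2.resize(im,None,fx=4,fy=4,interpolation=cv2.INTER_CUBIC)[:600])
```

```text
20.8667 [ 424.91862354 -190.04757286  377.89974954] [0.75779346 0.20954197 0.2115904 ] 55.594439007670005 [ 7.07615260e-01 -7.06597680e-01 -4.69509206e-04  3.77123617e-04]
```

View pics/w15.png

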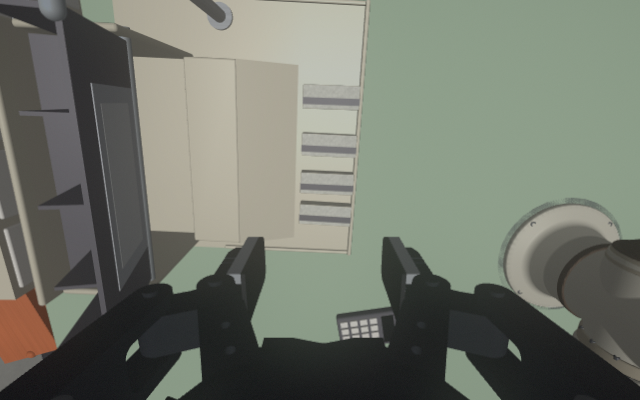

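View pics/cs15.png

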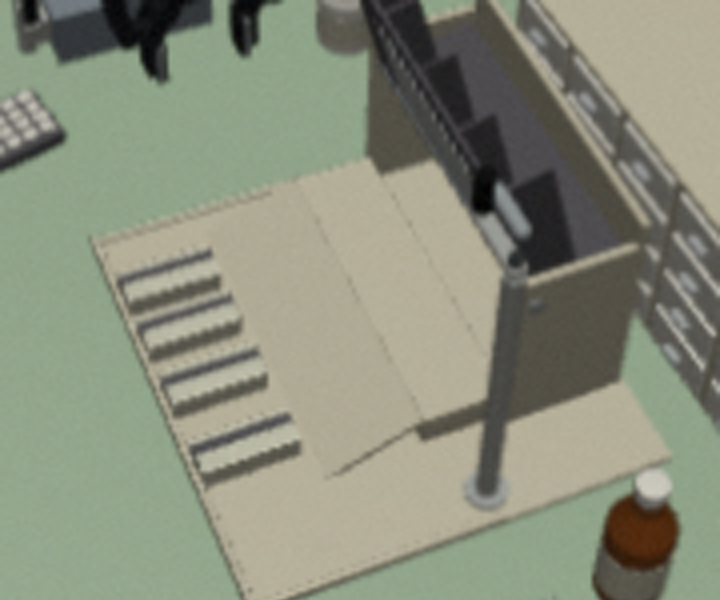

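View pics/v15.png

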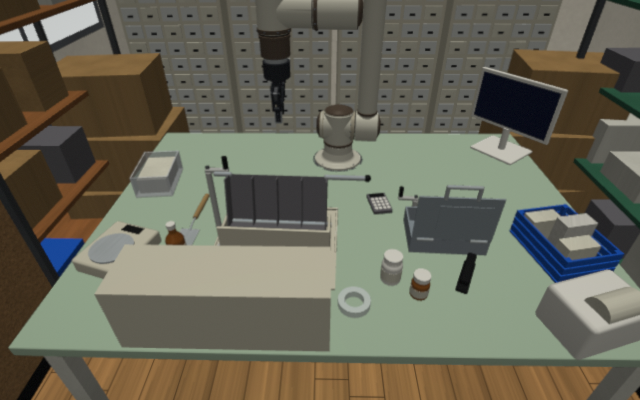

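Run:
```python
from fit import *
im=cv2.imread('pics/w15.png')[60:260,270:380];cv2.imwrite('pics/cw15.png',cv2.resize(im,None,fx=3,fy=3,interpolation=cv2.INTER_CUBIC)[:600])
for u,v in [(331,97),(329,145),(327,182),(325,213)]: print(atz('w15',u,v,25))
p=[637,-184,-.035]
for y in [-101,-34,34,101]: print(W(p,(-219,y,18)))
```

```text
[ 413.0248429  -270.23099394   25.        ]
[ 415.32668711 -199.26966358   25.        ]
[ 417.95988195 -140.59255012   25.        ]
[420.8293267 -88.4764976  25.       ]
[ 414.59984549 -277.27470866   18.        ]
[ 416.94436675 -210.31574197   18.        ]
[ 419.32388086 -142.35738772   18.        ]
[421.66840212 -75.39842103  18.        ]
```

View pics/cw15.png

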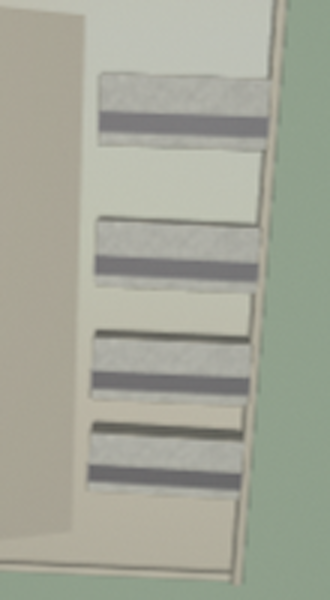

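Run:
```python
from h import *
C=[[(99,74),(269,76),(267,149),(98,146)],[(97,221),(260,227),(257,292),(95,286)],[(93,338),(250,346),(249,404),(91,398)],[(92,434),(243,440),(242,496),(88,490)]]
for c in C:
    P=np.array([atz('w15',270+u/3,60+v/3,30) for u,v in c])[:,:2]
    d=(P[1]+P[2]-P[0]-P[3])/2; e=(P[3]+P[2]-P[0]-P[1])/2
    print(P.mean(0).round(1), 'len',np.linalg.norm(d).round(1),'wid',np.linalg.norm(e).round(1),'yaw',np.arctan2(-d[1],-d[0]).round(3))
```

```text
[ 413.  -269.8] len 83.1 wid 34.0 yaw -0.01
[ 415.3 -198.9] len 83.0 wid 33.0 yaw -0.032
[ 418.1 -138.7] len 83.1 wid 32.0 yaw -0.041
[420.1 -86.6] len 82.7 wid 32.1 yaw -0.037
```

Run:
```python
from fit import *
p=[514.2,336.3,-.052]
for X in [(12,-79),(12,26),(-31,-26),(-31,79)]: print(X,W(p,(*X,0)).round(1))
s=arm.read_state();print(s['position'],s['ee_rot'])
```

```text
(12, -79) [522.1 256.8   0. ]
(12, 26) [527.5 361.6   0. ]
(-31, -26) [481.9 311.9   0. ]
(-31, 79) [487.3 416.8   0. ]
[ 424.91862354 -190.04757286  377.89974954] [ 7.07615260e-01 -7.06597680e-01 -4.69509206e-04  3.77123617e-04]
```

step_arm:
  series:
    - [-0.03,-0.08,0,0,0,-0.078]
    - [-0.03,-0.16,0,0,0,-0.156]
    - [-0.03,-0.2,0,0,0,-0.234]
    - [-0.03,-0.2,-0.08,0,0,-0.312]
    - [-0.03,-0.2,-0.16,0,0,-0.39]
    - [-0.03,-0.2,-0.24,0,0,-0.468]
    - [-0.03,-0.2,-0.32,0,0,-0.546]
    - [-0.03,-0.2,-0.4,0,0,-0.624]
    - [-0.03,-0.2,-0.48,0,0,-0.702]
    - [-0.03,-0.2,-0.5,0,0,-0.78]
    - [-0.03,-0.2,-0.5,0,0,-0.858]
    - [-0.03,-0.2,-0.5,0,0,-0.936]
  jaw: 0.2

```text
clock: 21.87
position: [411.9, -270.5, 176.2]
ee_rot: [-0.048, 0.999, 0.001, -0.002]
contact_force: [-0.7, 0.6, 0.0]
gripper_width: 51.2
```

step_arm:
  series:
    - [0,0,0,0,0,-0.07]
    - [0,0,0,0,0,-0.07]
    - [0,0,0,0,0,-0.07]
    - [0,0,0,0,0,-0.07]

```text
clock: 22.2
position: [412.3, -270.0, 178.0]
ee_rot: [0.003, 1.0, 0.0, -0.0]
contact_force: [0.7, 0.8, 0.1]
gripper_width: 51.5
```

```bash
cat > rep.py <<'E'
from h import *
import sys
if len(sys.argv)>1: snap('wrist',sys.argv[1])
s=arm.read_state(); q=s['ee_rot']; yaw=2*(np.degrees(np.arctan2(q[1],q[0]))+45); yaw=(yaw+180)%360-180
print(s['clock'],s['position'].round(1),'F',s['contact_force'].round(1),'w',round(s['gripper_width'],1),'yaw',round(yaw,2),'j',s['joints'].round(2))
E
python3 rep.py w16; python3 -c "
from h import *
print(proj('w16',(413,-269.8,30)))"
```

```text
22.25 [ 412.3 -269.9  178.1] F [-0.3  0.  -0.2] w 51.2 yaw -90.35 j [-0.25  0.21 -0.39  0.   -0.97 -1.33]
(np.float64(323.07476341936825), np.float64(182.74035321925183))
```

View pics/w16.png

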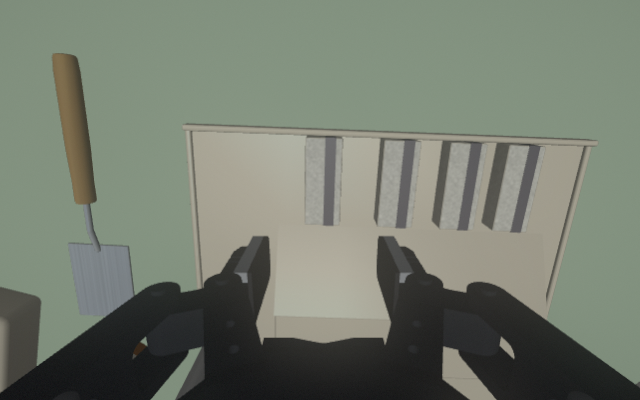

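```bash
python3 -c "
from h import *
print(cal('w16')[2][:3,3],proj('w16',(412,-270,178)),proj('w16',(412,-270,30)))"
```

```text
[ 344.95161291 -269.48747114  319.62414209] (np.float64(322.7166716283695), np.float64(250.72506552303707)) (np.float64(322.8540531731544), np.float64(181.69529055139228))
```

step_arm:
  series:
    - [0.001,0,-0.08,0,0,0]
    - [0.001,0,-0.16,0,0,0]
    - [0.001,0,-0.24,0,0,0]
    - [0.001,0,-0.32,0,0,0]
    - [0.001,0,-0.37,0,0,0]
    - [0.001,0,-0.4,0,0,0]
    - [0.001,0,-0.42,0,0,0]
    - [0.001,0,-0.42,0,0,0]
    - [0.001,0,-0.42,0,0,0]

```text
clock: 23.0
position: [413.0, -269.7, 10.7]
ee_rot: [0.003, 1.0, -0.0, 0.0]
contact_force: [0.0, -0.7, 0.7]
gripper_width: 51.1
```

step_arm:
  series:
    - [0,0,0,0,0,0]
    - [0,0,0,0,0,0]
    - [0,0,0,0,0,0]
    - [0,0,0,0,0,0]
    - [0,0,0,0,0,0]
  jaw: -1

```text
clock: 23.42
position: [413.8, -269.8, 11.9]
ee_rot: [0.003, 1.0, -0.001, 0.001]
contact_force: [-0.2, 0.2, 6.3]
gripper_width: 32.5
```

```bash
python3 rep.py w17
```

```text
23.4667 [ 413.8 -269.8   11.9] F [-0.5  0.8  5.8] w 32.7 yaw -90.37 j [-0.25  0.45 -0.57  0.   -0.55 -1.33]
```

View pics/w17.png

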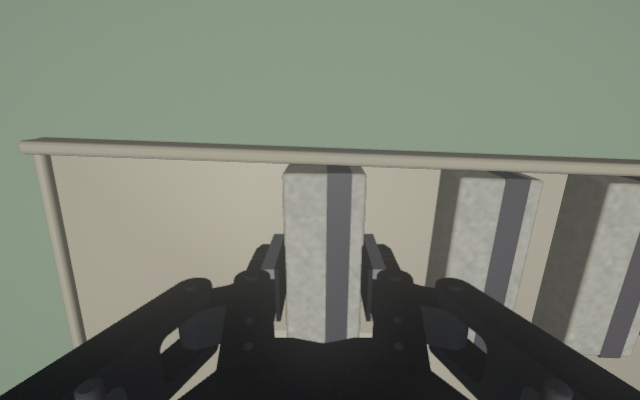

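step_arm:
  series:
    - [0,0,0.05,0,0,0]
    - [0,0,0.13,0,0,0]
    - [0,0,0.22,0,0,0]
    - [0,0,0.32,0,0,0]
    - [0,0,0.4,0,0,0]
    - [0.02,0.09,0.42,0,0,-0.029]
    - [0.04,0.18,0.42,0,0,-0.029]
    - [0.06,0.27,0.42,0,0,-0.029]
    - [0.08,0.36,0.42,0,0,-0.029]
    - [0.1,0.45,0.42,0,0,-0.029]
    - [0.12,0.54,0.42,0,0,-0.029]
    - [0.14,0.63,0.42,0,0,-0.029]

```text
clock: 24.47
position: [468.0, -15.7, 178.6]
ee_rot: [0.026, 1.0, 0.0, -0.0]
contact_force: [0.9, -0.9, -1.6]
gripper_width: 32.6
```

step_arm:
  series:
    - [0.02,0.09,0,0,0,0]
    - [0.04,0.18,0,0,0,0]
    - [0.06,0.27,0,0,0,0]
    - [0.08,0.36,0,0,0,0]
    - [0.1,0.45,0,0,0,0]
    - [0.12,0.54,0,0,0,0]
    - [0.13,0.63,0,0,0,0]
    - [0.13,0.687,0,0,0,0]
    - [0.13,0.687,0,0,0,0]
    - [0.13,0.687,0,0,0,0]
    - [0.13,0.687,0,0,0,0]
    - [0.13,0.687,0,0,0,0]

```text
clock: 25.47
position: [520.2, 256.2, 178.4]
ee_rot: [0.027, 1.0, -0.0, -0.0]
contact_force: [-0.1, -0.3, -1.7]
gripper_width: 32.6
```

```bash
python3 rep.py w18
python3 - <<'E'
from fit import *
p=[514.2,336.3,-.052]
for X in [(-80,-120,62),(80,-120,62),(-80,120,62),(80,120,62),(-102,-137,124)]: print(X,np.round(proj('w18',W(p,X))))
E
```

```text
25.5167 [520.4 256.1 178.6] F [-0.5  0.2 -1.3] w 32.6 yaw -93.09 j [ 0.74  0.35 -0.18 -0.   -1.04 -2.36]
(-80, -120, 62) [270.  76.]
(80, -120, 62) [278. 266.]
(-80, 120, 62) [585.  76.]
(80, 120, 62) [546. 266.]
(-102, -137, 124) [219.  24.]
```

View pics/w18.png

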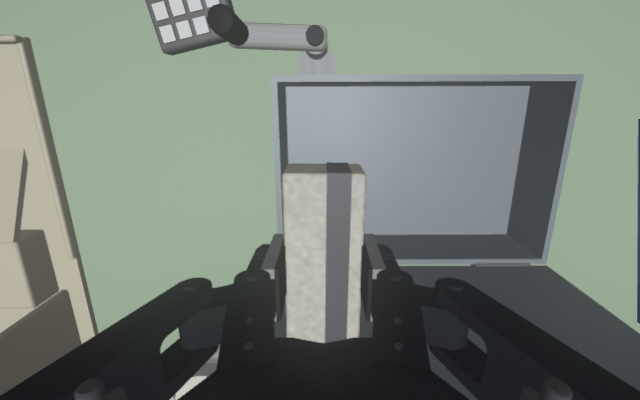

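step_arm:
  series:
    - [0.004,0.004,-0.08,0,0,0]
    - [0.004,0.004,-0.16,0,0,0]
    - [0.004,0.004,-0.24,0,0,0]
    - [0.004,0.004,-0.3,0,0,0]
    - [0.004,0.004,-0.35,0,0,0]
    - [0.004,0.004,-0.39,0,0,0]
    - [0.004,0.004,-0.414,0,0,0]
    - [0.004,0.004,-0.414,0,0,0]
    - [0.004,0.004,-0.414,0,0,0]

```text
clock: 26.27
position: [524.5, 259.6, 18.2]
ee_rot: [0.026, 1.0, 0.001, 0.003]
contact_force: [-5.5, 1.0, 22.1]
gripper_width: 32.5
```

```bash
python3 rep.py w19
```

```text
26.3167 [524.5 259.7  18.2] F [-5.8  0.3 21.5] w 32.6 yaw -92.95 j [ 0.74  0.55 -0.34  0.   -0.68 -2.36]
```

View pics/w19.png

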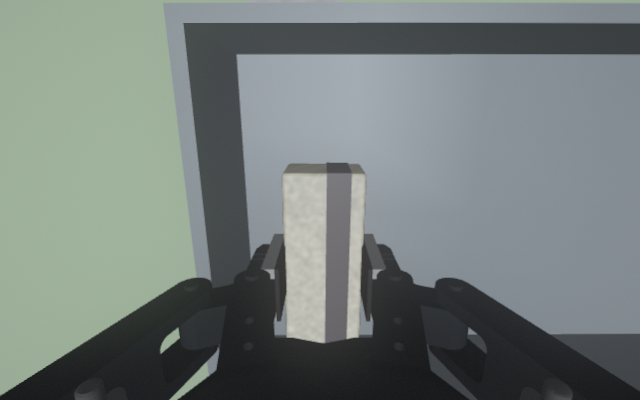

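step_arm:
  series:
    - [0,0,0.03,0,0,0]
    - [0,0,0.05,0,0,0]
    - [-0.004,0.013,0.05,0,0,0]
    - [-0.006,0.025,0.05,0,0,0]
    - [-0.006,0.025,0.03,0,0,0]
    - [-0.006,0.025,0.01,0,0,0]
    - [-0.006,0.025,0,0,0,0]
    - [-0.006,0.025,0,0,0,0]
    - [-0.006,0.025,0,0,0,0]

```text
clock: 27.07
position: [519.8, 269.3, 12.0]
ee_rot: [0.026, 1.0, -0.0, -0.0]
contact_force: [-0.9, 3.3, -1.6]
gripper_width: 32.5
```

```bash
python3 rep.py
```

```text
27.0667 [519.8 269.3  12. ] F [-0.9  3.3 -1.6] w 32.5 yaw -93.02 j [ 0.75  0.56 -0.34 -0.   -0.67 -2.38]
```

step_arm:
  series:
    - [0,0.01,0,0,0,0]
    - [0,0.01,0,0,0,0]
    - [0,0.01,0,0,0,0]

```text
clock: 27.32
position: [519.4, 272.4, 12.6]
ee_rot: [0.026, 1.0, -0.001, -0.001]
contact_force: [-0.3, 0.0, -0.8]
gripper_width: 32.6
```

step_arm:
  series:
    - [0,0,0,0,0,0]
    - [0,0,0,0,0,0]
    - [0,0,0,0,0,0]
  jaw: -0.02

```text
clock: 27.57
position: [520.1, 273.0, 13.3]
ee_rot: [0.026, 1.0, 0.0, 0.0]
contact_force: [0.4, 1.0, 0.1]
gripper_width: 41.8
```

```bash
python3 rep.py w20
```

```text
27.6167 [520.1 273.   13.3] F [-0.1  0.7  1.1] w 41.9 yaw -93.01 j [ 0.76  0.56 -0.33  0.   -0.68 -2.38]
```

View pics/w20.png

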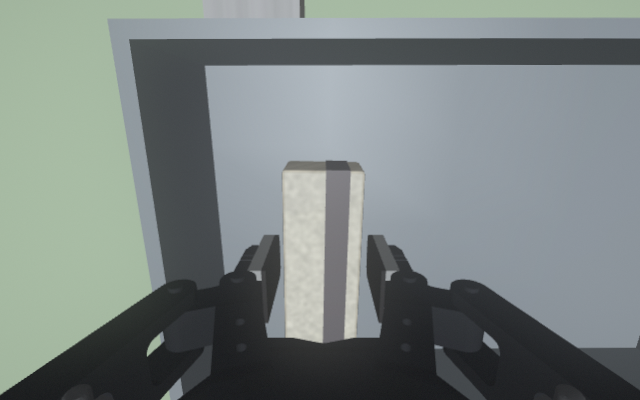

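step_arm:
  series:
    - [0,0,0.08,0,0,0]
    - [0,0,0.17,0,0,0]
    - [0,0,0.27,0,0,0]
    - [0,0,0.37,0,0,0]
    - [0,0,0.42,0,0,0]
    - [-0.03,-0.09,0.42,0,0,0.013]
    - [-0.06,-0.18,0.42,0,0,0.013]
    - [-0.09,-0.27,0.42,0,0,0.013]
    - [-0.12,-0.36,0.42,0,0,0.013]
    - [-0.14,-0.45,0.42,0,0,0.013]
    - [-0.16,-0.54,0.42,0,0,0.013]
    - [-0.18,-0.63,0.42,0,0,0.013]
  jaw: 0.2

```text
clock: 28.62
position: [446.6, 19.1, 181.2]
ee_rot: [0.016, 1.0, 0.0, 0.0]
contact_force: [1.3, 0.4, -0.1]
gripper_width: 51.1
```

step_arm:
  series:
    - [-0.02,-0.09,0,0,0,0]
    - [-0.04,-0.18,0,0,0,0]
    - [-0.06,-0.27,0,0,0,0]
    - [-0.08,-0.36,0,0,0,0]
    - [-0.09,-0.45,0,0,0,0]
    - [-0.09,-0.54,0,0,0,0]
    - [-0.09,-0.575,0,0,0,0]
    - [-0.09,-0.575,0,0,0,0]
    - [-0.09,-0.575,0,0,0,0]
    - [-0.09,-0.575,0,0,0,0]

```text
clock: 29.45
position: [411.4, -208.6, 180.8]
ee_rot: [0.016, 1.0, 0.0, -0.0]
contact_force: [-1.0, 0.4, 0.2]
gripper_width: 51.2
```

```bash
python3 rep.py w21
python3 - <<'E'
from h import *
for c in [(415.3,-198.9,30),(418.1,-138.7,30),(420.1,-86.6,30)]: print(np.round(proj('w21',c)))
E
```

```text
29.5 [ 411.6 -208.3  180.9] F [ 0.5 -0.9 -0.8] w 51.3 yaw -91.8 j [-0.11  0.15 -0.45 -0.   -0.97 -1.49]
[333. 185.]
[397. 186.]
[452. 186.]
```

View pics/w21.png

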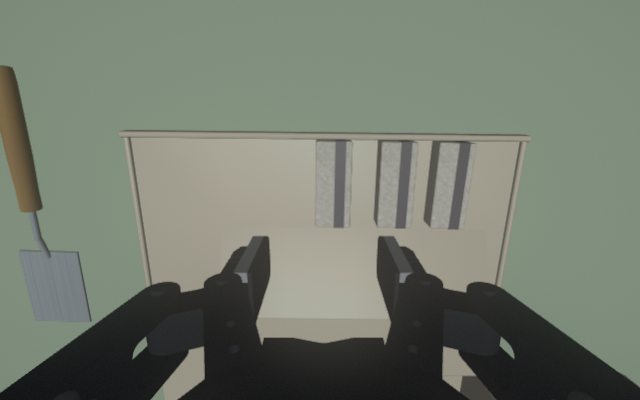

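step_arm:
  series:
    - [0.009,0.021,-0.05,0,0,0]
    - [0.009,0.021,-0.12,0,0,0]
    - [0.009,0.021,-0.21,0,0,0]
    - [0.009,0.021,-0.3,0,0,0]
    - [0.009,0.021,-0.36,0,0,0]
    - [0.009,0.021,-0.4,0,0,0]
    - [0.009,0.021,-0.407,0,0,0]
    - [0.009,0.021,-0.407,0,0,0]
    - [0.009,0.021,-0.407,0,0,0]

```text
clock: 30.25
position: [416.4, -200.2, 19.0]
ee_rot: [0.015, 1.0, -0.0, 0.001]
contact_force: [1.5, 0.2, -0.6]
gripper_width: 51.4
```

step_arm:
  series:
    - [0,0,0,0,0,0]
    - [0,0,0,0,0,0]
    - [0,0,0,0,0,0]
    - [0,0,0,0,0,0]
    - [0,0,0,0,0,0]
  jaw: -1

```text
clock: 30.67
position: [416.8, -200.7, 19.8]
ee_rot: [0.016, 1.0, -0.0, 0.002]
contact_force: [-1.3, 2.3, 6.7]
gripper_width: 32.5
```

step_arm:
  series:
    - [0,0,0.05,0,0,0]
    - [0,0,0.13,0,0,0]
    - [0,0,0.22,0,0,0]
    - [0,0,0.32,0,0,0]
    - [0,0,0.4,0,0,0]
    - [0.02,0.09,0.42,0,0,-0.013]
    - [0.04,0.18,0.42,0,0,-0.013]
    - [0.06,0.27,0.42,0,0,-0.013]
    - [0.08,0.36,0.42,0,0,-0.013]
    - [0.1,0.45,0.42,0,0,-0.013]
    - [0.12,0.54,0.42,0,0,-0.013]
    - [0.14,0.63,0.42,0,0,-0.013]

```text
clock: 31.67
position: [471.1, 53.1, 186.9]
ee_rot: [0.026, 1.0, 0.0, 0.001]
contact_force: [1.3, -0.8, -0.6]
gripper_width: 32.2
```

```bash
python3 rep.py w22;python3 -c "
from fit import *
print(W([514.2,336.3,-.052],(8,30,0)))"
```

```text
31.7167 [473.9  57.8 187.2] F [ 2.1  3.4 -0.5] w 32.0 yaw -92.77 j [ 0.46  0.17 -0.41 -0.   -0.98 -2.08]
[523.74848349 365.84363659   0.        ]
```

View pics/w22.png

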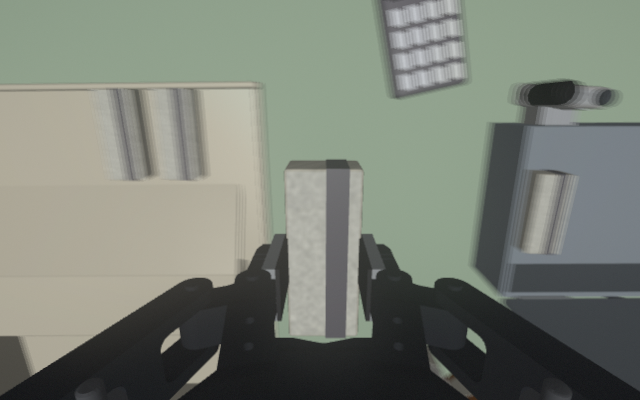

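step_arm:
  series:
    - [0.01,0.1,0,0,0,0]
    - [0.02,0.2,0,0,0,0]
    - [0.04,0.3,0,0,0,0]
    - [0.06,0.4,0,0,0,0]
    - [0.08,0.5,0,0,0,0]
    - [0.1,0.6,0,0,0,0]
    - [0.12,0.7,0,0,0,0]
    - [0.12,0.77,0,0,0,0]
    - [0.12,0.77,0,0,0,0]
    - [0.12,0.77,0,0,0,0]
    - [0.12,0.77,0,0,0,0]

```text
clock: 32.63
position: [518.9, 358.7, 186.1]
ee_rot: [0.026, 1.0, -0.0, -0.0]
contact_force: [-0.5, -0.6, -1.0]
gripper_width: 32.5
```

```bash
python3 rep.py w23
```

```text
32.6833 [519.1 358.2 186.3] F [-0.2 -0.6 -0.7] w 32.5 yaw -93.06 j [ 0.86  0.43 -0.04 -0.   -1.1  -2.48]
```

View pics/w23.png

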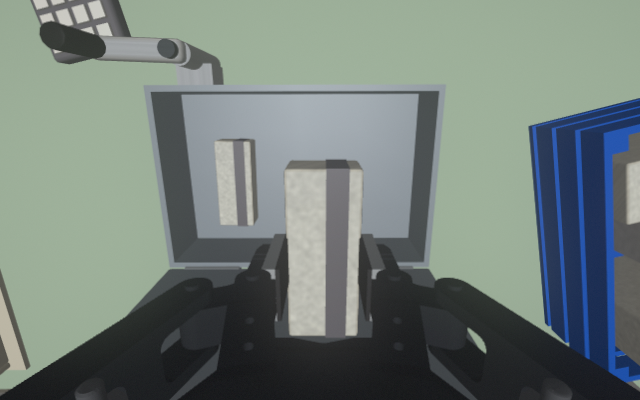

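step_arm:
  series:
    - [0.01,0.018,-0.08,0,0,0]
    - [0.01,0.018,-0.16,0,0,0]
    - [0.01,0.018,-0.24,0,0,0]
    - [0.01,0.018,-0.3,0,0,0]
    - [0.01,0.018,-0.35,0,0,0]
    - [0.01,0.018,-0.39,0,0,0]
    - [0.01,0.018,-0.414,0,0,0]
    - [0.01,0.018,-0.414,0,0,0]
    - [0.01,0.018,-0.414,0,0,0]

```text
clock: 33.43
position: [523.9, 365.9, 21.2]
ee_rot: [0.027, 1.0, 0.0, 0.0]
contact_force: [-0.0, -0.3, -0.5]
gripper_width: 32.2
```

```bash
python3 rep.py
```

```text
33.4333 [523.9 365.9  21.2] F [-0.  -0.3 -0.5] w 32.2 yaw -93.07 j [ 0.86  0.61 -0.19  0.   -0.77 -2.49]
```

step_arm:
  series:
    - [0,0,-0.004,0,0,0]
    - [0,0,-0.004,0,0,0]

```text
clock: 33.6
position: [523.7, 366.5, 19.6]
ee_rot: [0.027, 1.0, 0.001, 0.0]
contact_force: [0.2, -0.5, -0.2]
gripper_width: 32.1
```

step_arm:
  series:
    - [0,0,0,0,0,0]
    - [0,0,0,0,0,0]
    - [0,0,0,0,0,0]
    - [0,0,0.05,0,0,0]
    - [0,0,0.15,0,0,0]
    - [0,0,0.25,0,0,0]
    - [0,0,0.35,0,0,0]
    - [0,0,0.4,0,0,0]
    - [-0.03,-0.1,0.4,0,0,0.01]
    - [-0.06,-0.2,0.4,0,0,0.01]
    - [-0.09,-0.3,0.4,0,0,0.01]
    - [-0.12,-0.4,0.4,0,0,0.01]
  jaw: -0.02

```text
clock: 34.6
position: [474.6, 205.4, 179.2]
ee_rot: [0.018, 1.0, 0.0, 0.0]
contact_force: [0.4, -0.5, 0.5]
gripper_width: 41.9
```

step_arm:
  series:
    - [-0.03,-0.1,0,0,0,0]
    - [-0.06,-0.2,0,0,0,0]
    - [-0.08,-0.3,0,0,0,0]
    - [-0.1,-0.4,0,0,0,0]
    - [-0.12,-0.5,0,0,0,0]
    - [-0.14,-0.6,0,0,0,0]
    - [-0.15,-0.7,0,0,0,0]
    - [-0.15,-0.8,0,0,0,0]
    - [-0.15,-0.87,0,0,0,0]
    - [-0.15,-0.87,0,0,0,0]
    - [-0.15,-0.87,0,0,0,0]
    - [-0.15,-0.87,0,0,0,0]
  jaw: -1

```text
clock: 35.6
position: [415.5, -141.1, 179.1]
ee_rot: [0.019, 1.0, 0.0, 0.0]
contact_force: [0.4, -0.2, -0.1]
gripper_width: 0.2
```

```bash
python3 rep.py w24
python3 - <<'E'
from h import *
for c in [(418.1,-138.7,30),(420.1,-86.6,30)]: print(np.round(proj('w24',c)))
E
```

```text
35.65 [ 415.6 -140.6  179. ] F [ 0.2 -0.  -0.8] w 0.0 yaw -92.08 j [ 0.05  0.12 -0.5  -0.   -0.95 -1.65]
[325. 184.]
[381. 184.]
```

View pics/w24.png

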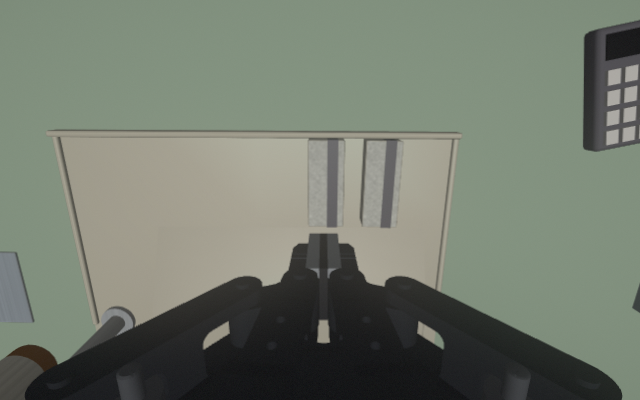

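step_arm:
  series:
    - [0.006,0.005,-0.08,0,0,0]
    - [0.006,0.005,-0.17,0,0,0]
    - [0.006,0.005,-0.26,0,0,0]
    - [0.006,0.005,-0.32,0,0,0]
    - [0.006,0.005,-0.355,0,0,0]
    - [0.006,0.005,-0.365,0,0,0]
    - [0.006,0.005,-0.37,0,0,0]
    - [0.006,0.005,-0.375,0,0,0]
    - [0.006,0.005,-0.378,0,0,0]
    - [0.006,0.005,-0.378,0,0,0]

```text
clock: 36.48
position: [418.9, -138.6, 30.0]
ee_rot: [0.018, 1.0, -0.0, 0.001]
contact_force: [-2.9, 1.2, 11.1]
gripper_width: -0.1
```

```bash
python3 rep.py
```

```text
36.4833 [ 418.9 -138.6   30. ] F [-2.9  1.2 11.1] w -0.1 yaw -92.03 j [ 0.05  0.35 -0.68  0.   -0.53 -1.66]
```

11 N on the top: good for dragging. Drag 30 mm to −y.

step_arm:
  series:
    - [0,-0.015,0,0,0,0]
    - [0,-0.03,0,0,0,0]
    - [0,-0.045,0,0,0,0]
    - [0,-0.06,0,0,0,0]
    - [0,-0.075,0,0,0,0]
    - [0,-0.075,0,0,0,0]
    - [0,-0.075,0.05,0,0,0]
    - [0,-0.075,0.15,0,0,0]
    - [0,-0.075,0.25,0,0,0]
    - [0,-0.075,0.25,0,0,0]
    - [0,-0.075,0.25,0,0,0]

```text
clock: 37.4
position: [420.3, -169.0, 131.6]
ee_rot: [0.018, 1.0, -0.0, 0.005]
contact_force: [-1.0, 0.8, -0.5]
gripper_width: 0.2
```

step_arm:
  series:
    - [0,0,0,0,0,0]
    - [0,0,0,0,0,0]
    - [0,0,0,0,0,0]
  jaw: 0.2

```text
clock: 37.65
position: [417.2, -169.0, 126.9]
ee_rot: [0.018, 1.0, 0.0, -0.001]
contact_force: [0.1, -0.4, 0.1]
gripper_width: 35.5
```

```bash
python3 rep.py w25
```

```text
37.7 [ 417.3 -169.   126.8] F [ 0.1 -0.1 -0.5] w 43.4 yaw -92.12 j [-0.02  0.2  -0.55 -0.   -0.82 -1.59]
```

View pics/w25.png

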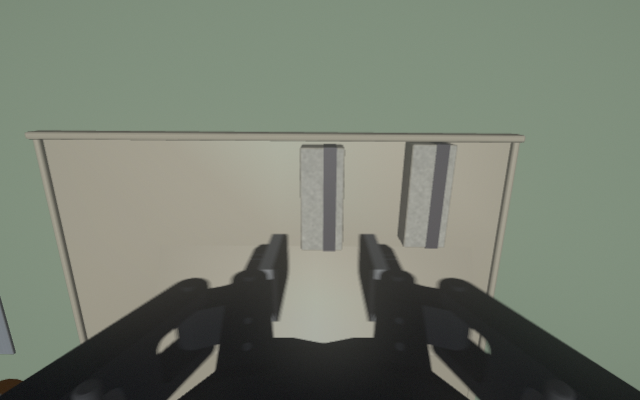

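Run:
```python
from fit import *
print(atz('w25',322.5,198,30),atz('w25',322.5,146,30),atz('w25',322.5,250,30))
p=[514.2,336.3,-.052]
# layout target, center of carton3 (-31,-17), grip offset -12
print(W(p,(-31,-17,0)),W(p,(-43,-17,0)),W(p,(-31,76,0)))
```

```text
[ 417.91079537 -169.23036467   30.        ] [ 377.6945707  -167.73498031   30.        ] [ 461.91629283 -170.8667364    30.        ]
[482.35830089 320.93425244   0.        ] [470.37452124 321.55797127   0.        ] [487.19212176 413.80854477   0.        ]
```

step_arm:
  series:
    - [-0.024,0,-0.05,0,0,0]
    - [-0.024,0,-0.12,0,0,0]
    - [-0.024,0,-0.19,0,0,0]
    - [-0.024,0,-0.24,0,0,0]
    - [-0.024,0,-0.27,0,0,0]
    - [-0.024,0,-0.27,0,0,0]
    - [-0.024,0,-0.27,0,0,0]

```text
clock: 38.28
position: [407.7, -169.1, 18.8]
ee_rot: [0.018, 1.0, -0.0, -0.002]
contact_force: [0.5, 0.3, -0.2]
gripper_width: 51.3
```

step_arm:
  series:
    - [0,0,0,0,0,0]
    - [0,0,0,0,0,0]
    - [0,0,0,0,0,0]
    - [0,0,0,0,0,0]
    - [0,0,0,0,0,0]
  jaw: -1

```text
clock: 38.7
position: [409.1, -169.1, 20.7]
ee_rot: [0.018, 1.0, -0.0, 0.001]
contact_force: [-0.9, 1.7, 5.9]
gripper_width: 32.4
```

step_arm:
  series:
    - [0,0,0.05,0,0,0]
    - [0,0,0.13,0,0,0]
    - [0,0,0.22,0,0,0]
    - [0,0,0.32,0,0,0]
    - [0,0,0.4,0,0,0]
    - [0.02,0.09,0.42,0,0,-0.011]
    - [0.04,0.18,0.42,0,0,-0.011]
    - [0.06,0.27,0.42,0,0,-0.011]
    - [0.08,0.36,0.42,0,0,-0.011]
    - [0.1,0.45,0.42,0,0,-0.011]
    - [0.12,0.54,0.42,0,0,-0.011]
    - [0.13,0.63,0.42,0,0,-0.011]

```text
clock: 39.7
position: [460.3, 84.7, 187.7]
ee_rot: [0.027, 1.0, 0.0, 0.0]
contact_force: [0.3, -1.4, -0.7]
gripper_width: 32.2
```

```bash
python3 rep.py w26
```

```text
39.75 [462.1  89.4 187.9] F [ 1.3  3.2 -0.4] w 32.3 yaw -92.87 j [ 0.54  0.16 -0.42 -0.   -0.98 -2.16]
```

View pics/w26.png

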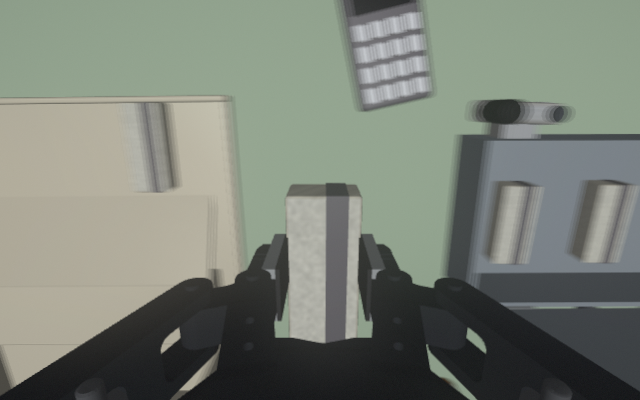

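step_arm:
  series:
    - [0.003,0.1,0,0,0,0]
    - [0.006,0.2,0,0,0,0]
    - [0.01,0.3,0,0,0,0]
    - [0.015,0.4,0,0,0,0]
    - [0.018,0.5,0,0,0,0]
    - [0.018,0.58,0,0,0,0]
    - [0.018,0.58,0,0,0,0]
    - [0.018,0.58,0,0,0,0]
    - [0.018,0.58,0,0,0,0]
    - [0.018,0.58,0,0,0,0]

```text
clock: 40.58
position: [467.2, 313.7, 187.5]
ee_rot: [0.028, 1.0, -0.0, -0.0]
contact_force: [0.2, -0.4, -0.3]
gripper_width: 32.1
```

```bash
python3 rep.py w27
python3 - <<'E'
from fit import *
p=[514.2,336.3,-.052]
for u,v in [(0,0)]: pass
E
```

```text
40.6333 [467.4 313.6 187.7] F [-0.7  0.8 -0.9] w 31.7 yaw -93.19 j [ 0.88  0.32 -0.21 -0.   -1.04 -2.51]
```

View pics/w27.png

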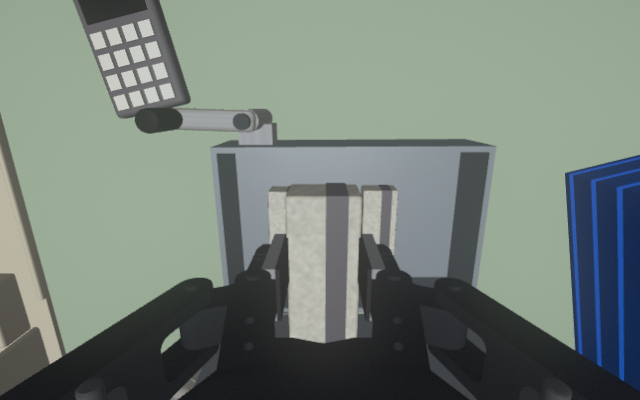

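Run:
```python
from fit import *
p=np.array([514.2,336.3,-.052]); 
def inv(X): 
    c,s=np.cos(p[2]),np.sin(p[2]); d=X[:2]-p[:2]; return np.array([c*d[0]+s*d[1],-s*d[0]+c*d[1]])
for u,v in [(270,190),(396,188),(361,188),(270,240)]: print(inv(atz('w27',u,v,29)).round(1))
print(inv(arm.read_state()['position'][:2]))
```

```text
[-35.5 -76.6]
[-37.1  45.8]
[-37.2  11.8]
[ 17.  -79.1]
[-45.54578292 -25.12014064]
```

step_arm:
  series:
    - [0.0125,0.021,-0.04,0,0,0]
    - [0.0125,0.021,-0.12,0,0,0]
    - [0.0125,0.021,-0.2,0,0,0]
    - [0.0125,0.021,-0.28,0,0,0]
    - [0.0125,0.021,-0.33,0,0,0]
    - [0.0125,0.021,-0.37,0,0,0]
    - [0.0125,0.021,-0.394,0,0,0]
    - [0.0125,0.021,-0.396,0,0,0]
    - [0.0125,0.021,-0.396,0,0,0]

```text
clock: 41.38
position: [472.9, 322.8, 29.6]
ee_rot: [0.027, 1.0, -0.0, 0.0]
contact_force: [-0.9, -0.1, -0.5]
gripper_width: 31.9
```

```bash
python3 rep.py w28
```

```text
41.4333 [473.3 323.5  30.3] F [-0.3  0.6 -1.2] w 32.3 yaw -93.13 j [ 0.88  0.52 -0.36  0.   -0.69 -2.51]
```

View pics/w28.png

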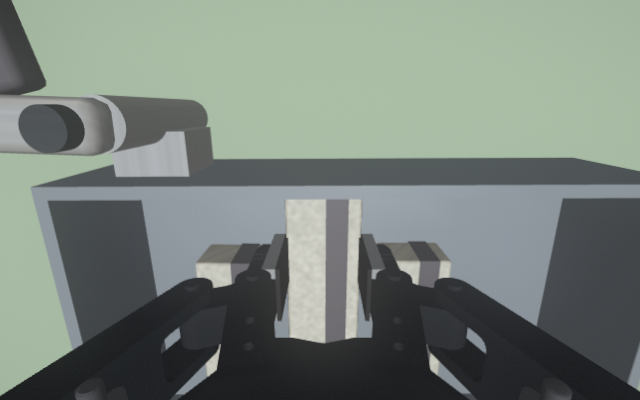

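step_arm:
  series:
    - [0,-0.002,-0.001,0,0,0]
    - [0,-0.002,-0.001,0,0,0]
    - [0,-0.002,-0.001,0,0,0]
    - [0,-0.002,-0.001,0,0,0]
    - [0,0,0.05,0,0,0]
    - [0,0,0.15,0,0,0]
    - [0,0,0.25,0,0,0]
    - [0,0,0.35,0,0,0]
    - [0,0,0.38,0,0,0]
    - [0,0,0.38,0,0,0]
  jaw: -0.02

```text
clock: 42.27
position: [474.4, 325.2, 186.9]
ee_rot: [0.027, 1.0, 0.004, 0.004]
contact_force: [0.1, 0.3, -0.4]
gripper_width: 41.7
```

```bash
python3 rep.py w29
```

```text
42.3167 [473.1 324.1 183.8] F [-1.3 -0.1 -0.6] w 41.9 yaw -93.11 j [ 0.88  0.33 -0.2  -0.   -1.04 -2.51]
```

View pics/w29.png

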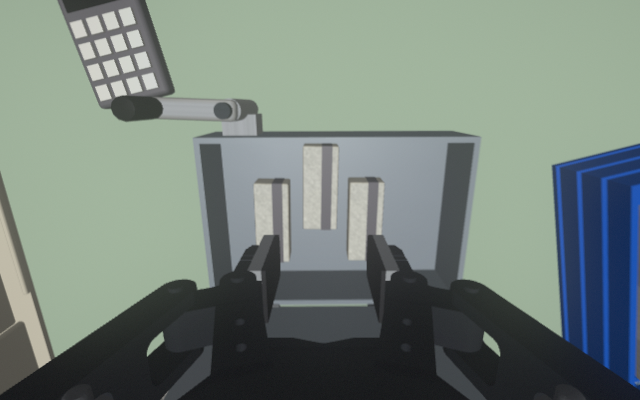

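step_arm:
  series:
    - [-0.02,-0.1,0,0,0,0.01]
    - [-0.04,-0.2,0,0,0,0.01]
    - [-0.06,-0.3,0,0,0,0.01]
    - [-0.08,-0.4,0,0,0,0.01]
    - [-0.1,-0.5,0,0,0,0.01]
    - [-0.12,-0.6,0,0,0,0.01]
    - [-0.14,-0.7,0,0,0,0.01]
    - [-0.16,-0.8,0,0,0,0.01]
    - [-0.178,-0.9,0,0,0,0.01]
    - [-0.178,-1,0,0,0,0.01]
    - [-0.178,-1,0,0,0,0.01]
    - [-0.178,-1,0,0,0,0.01]
  jaw: 0.2

```text
clock: 43.32
position: [399.8, -78.8, 179.9]
ee_rot: [0.022, 1.0, -0.0, -0.002]
contact_force: [0.3, 1.1, 0.1]
gripper_width: 51.2
```

```bash
python3 rep.py w30b;python3 rep.py w30
python3 - <<'E'
from h import *
for c in [(420.1,-86.6,30)]: print(np.round(proj('w30',c)))
E
```

```text
43.3667 [400.3 -77.6 180.1] F [ 0.1  0.7 -0.2] w 51.3 yaw -92.37 j [ 0.21  0.06 -0.56 -0.   -0.95 -1.82]
43.4167 [400.7 -76.7 180.3] F [ 0.3  1.  -0.8] w 51.1 yaw -92.24 j [ 0.21  0.06 -0.56 -0.   -0.95 -1.82]
[314. 202.]
```

View pics/w30.png

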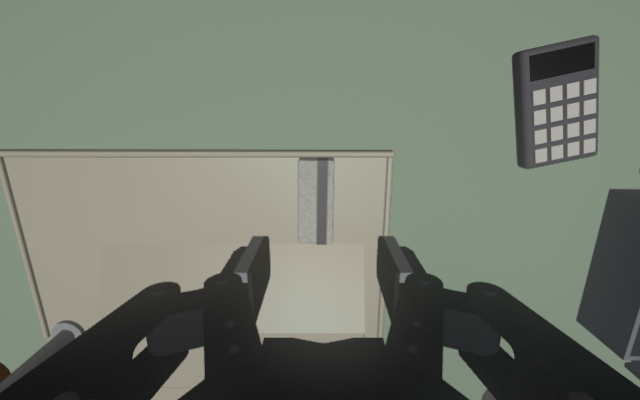

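step_arm:
  series:
    - [0.003,-0.023,-0.05,0,0,0]
    - [0.003,-0.023,-0.12,0,0,0]
    - [0.003,-0.023,-0.21,0,0,0]
    - [0.003,-0.023,-0.3,0,0,0]
    - [0.003,-0.023,-0.36,0,0,0]
    - [0.003,-0.023,-0.4,0,0,0]
    - [0.003,-0.023,-0.405,0,0,0]
    - [0.003,-0.023,-0.405,0,0,0]
    - [0.003,-0.023,-0.405,0,0,0]

```text
clock: 44.17
position: [403.4, -84.9, 19.8]
ee_rot: [0.018, 1.0, 0.0, 0.0]
contact_force: [0.4, -0.1, 0.0]
gripper_width: 51.4
```

step_arm:
  series:
    - [0,0,0,0,0,0]
    - [0,0,0,0,0,0]
    - [0,0,0,0,0,0]
    - [0,0,0,0,0,0]
    - [0,0,0,0,0,0]
  jaw: -1

```text
clock: 44.58
position: [403.8, -85.6, 20.8]
ee_rot: [0.019, 1.0, 0.0, 0.002]
contact_force: [-1.0, 1.9, 5.6]
gripper_width: 32.5
```

step_arm:
  series:
    - [0,0,0.05,0,0,0]
    - [0,0,0.13,0,0,0]
    - [0,0,0.22,0,0,0]
    - [0,0,0.32,0,0,0]
    - [0,0,0.4,0,0,0]
    - [0.02,0.09,0.42,0,0,-0.01]
    - [0.04,0.18,0.42,0,0,-0.01]
    - [0.06,0.27,0.42,0,0,-0.01]
    - [0.08,0.36,0.42,0,0,-0.01]
    - [0.1,0.45,0.42,0,0,-0.01]
    - [0.12,0.54,0.42,0,0,-0.01]
    - [0.13,0.63,0.42,0,0,-0.01]

```text
clock: 45.58
position: [454.7, 167.9, 188.2]
ee_rot: [0.027, 1.0, 0.001, 0.001]
contact_force: [-0.0, -0.7, -1.3]
gripper_width: 32.1
```

```bash
python3 rep.py w31
python3 - <<'E'
from fit import *
print(W([514.2,336.3,-.052],(-47,68,0)))
E
```

```text
45.6333 [456.7 173.  188.3] F [ 2.3  3.8 -0.1] w 32.2 yaw -92.89 j [ 0.7   0.19 -0.39  0.   -0.99 -2.32]
[470.79793634 406.65098343   0.        ]
```

View pics/w31.png

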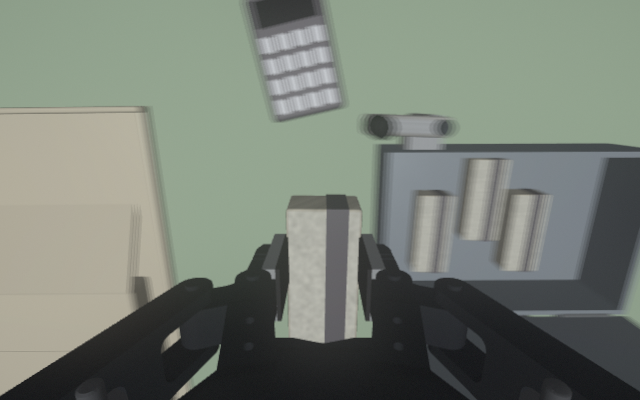

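step_arm:
  series:
    - [0.003,0.1,0,0,0,0]
    - [0.006,0.2,0,0,0,0]
    - [0.01,0.3,0,0,0,0]
    - [0.02,0.4,0,0,0,0]
    - [0.03,0.5,0,0,0,0]
    - [0.033,0.565,0,0,0,0]
    - [0.033,0.565,0,0,0,0]
    - [0.033,0.565,0,0,0,0]
    - [0.033,0.565,0,0,0,0]
    - [0.033,0.565,0,0,0,0]

```text
clock: 46.47
position: [467.6, 390.7, 187.7]
ee_rot: [0.028, 1.0, -0.0, -0.0]
contact_force: [-0.2, -1.0, -0.7]
gripper_width: 32.2
```

```bash
python3 rep.py w32
```

```text
46.5167 [467.7 390.7 187.8] F [ 0.2 -0.1 -0.7] w 32.1 yaw -93.18 j [ 0.96  0.39 -0.1  -0.   -1.08 -2.59]
```

View pics/w32.png

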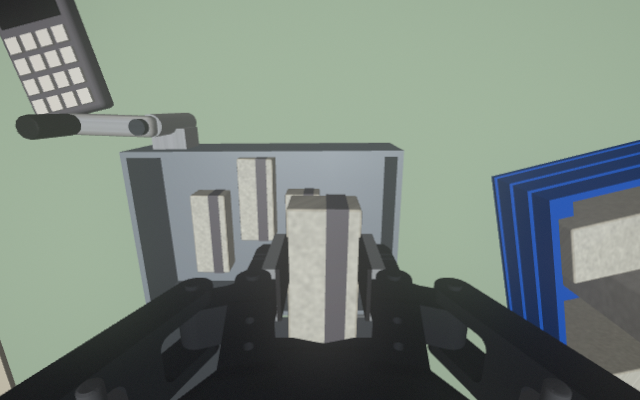

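step_arm:
  series:
    - [0.01,0.04,-0.02,0,0,0]
    - [0.01,0.04,-0.1,0,0,0]
    - [0.01,0.04,-0.18,0,0,0]
    - [0.01,0.04,-0.26,0,0,0]
    - [0.01,0.04,-0.32,0,0,0]
    - [0.01,0.04,-0.36,0,0,0]
    - [0.01,0.04,-0.39,0,0,0]
    - [0.01,0.04,-0.408,0,0,0]
    - [0.01,0.04,-0.416,0,0,0]
    - [0.01,0.04,-0.416,0,0,0]

```text
clock: 47.35
position: [472.0, 407.9, 21.1]
ee_rot: [0.027, 1.0, 0.0, 0.0]
contact_force: [0.1, -0.3, -0.0]
gripper_width: 32.3
```

```bash
python3 rep.py w33
```

```text
47.4 [472.2 408.4  21.8] F [ 0.2 -0.6 -1.7] w 31.8 yaw -93.11 j [ 0.97  0.59 -0.23  0.   -0.75 -2.6 ]
```

View pics/w33.png

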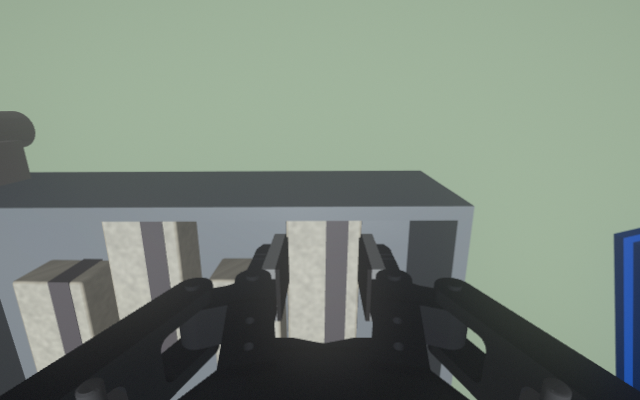

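step_arm:
  series:
    - [0,0,0,0,0,0]
    - [0,0,0,0,0,0]
    - [0,0,0,0,0,0]
    - [0,0,0.05,0,0,0]
    - [0,0,0.15,0,0,0]
    - [0,0,0.25,0,0,0]
    - [0,0,0.35,0,0,0]
    - [0,0,0.45,0,0,0]
    - [0,0,0.55,0,0,0.078]
    - [0,0,0.65,0,0,0.156]
    - [0,0,0.75,0,0,0.234]
    - [0,0,0.85,0,0,0.31]
  jaw: -0.02

```text
clock: 48.4
position: [471.3, 407.5, 364.0]
ee_rot: [-0.218, 0.976, 0.001, 0.001]
contact_force: [0.1, 1.1, -1.0]
gripper_width: 41.9
```

step_arm:
  series:
    - [0,-0.02,0,0,0,0.078]
    - [0,-0.06,0,0,0,0.156]
    - [0,-0.1,0,0,0,0.234]
    - [0,-0.14,0,0,0,0.312]
    - [0,-0.188,0,0,0,0.39]
    - [0,-0.188,0,0,0,0.468]
    - [0,-0.188,0,0,0,0.546]
    - [0,-0.188,0,0,0,0.624]
    - [0,-0.188,0,0,0,0.69]
    - [0,-0.188,0,0,0,0.69]
    - [0,-0.188,0,0,0,0.69]

```text
clock: 49.32
position: [471.6, 332.8, 361.4]
ee_rot: [-0.687, 0.727, 0.0, 0.0]
contact_force: [-0.2, 0.2, -0.2]
gripper_width: 42.1
```

```bash
python3 rep.py w34; python3 -c "
from h import *
snap('scene','v34');snap('side','s34')"
```

```text
49.3667 [471.6 332.8 361.3] F [-0.2 -0.2  0.3] w 41.9 yaw -3.25 j [ 0.9   0.24  0.12  0.   -1.45 -0.95]
```

View pics/w34.png

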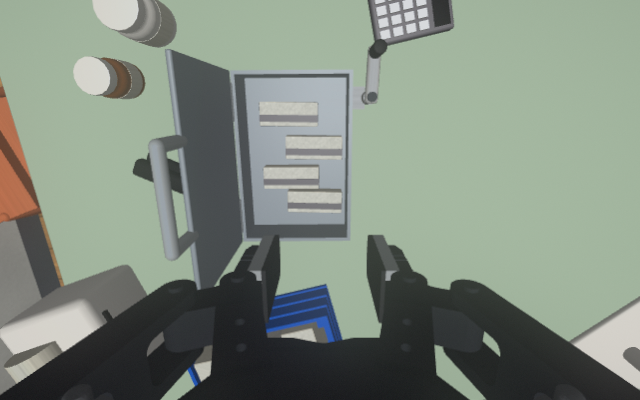

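View pics/s34.png

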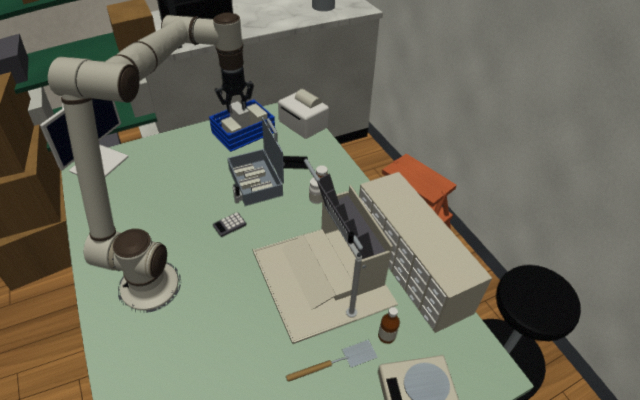

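Run:
```python
from h import *
print(tri(('scene0',360+475/4.5,170+77/4.5),('side0',200+285/4,100+100/4),('w34',165,200)))
print(tri(('scene0',360+475/4.5,170+77/4.5),('w34',165,200)))
for z in (255,260): print(atz('w34',165,200,z),atz('w34',157,149,z),atz('w34',172,250,z))
```

```text
(array([598.5081862 , 331.57903539, 260.10861371]), [np.float64(1.5462205476321065), np.float64(0.6993901177579462), np.float64(2.0980793943487623)])
(array([598.31958359, 331.5180095 , 259.55417482]), [np.float64(1.7912323382527644), np.float64(1.7912323382527555)])
[600.11642032 330.90742353 255.        ] [598.5159029  289.64965624 255.        ] [602.5729274  375.05920786 255.        ]
[597.45198013 329.58173015 260.        ] [595.88373779 289.15594233 260.        ] [599.85895076 372.84317599 260.        ]
```

step_arm:
  series:
    - [0.09,-0.002,0,0,0,0]
    - [0.18,-0.002,0,0,0,0]
    - [0.26,-0.002,0,0,0,0]
    - [0.3175,-0.002,0,0,0,0]
    - [0.3175,-0.002,0,0,0,0]
    - [0.3175,-0.002,-0.05,0,0,0]
    - [0.3175,-0.002,-0.12,0,0,0]
    - [0.3175,-0.002,-0.14,0,0,0]
    - [0.3175,-0.002,-0.14,0,0,0]

```text
clock: 50.22
position: [597.3, 331.5, 301.8]
ee_rot: [-0.688, 0.726, 0.0, -0.003]
contact_force: [0.2, 0.4, -0.5]
gripper_width: 41.8
```

```bash
python3 rep.py w35
```

```text
50.2667 [598.2 331.9 304.4] F [-0.  -0.3  0.3] w 41.8 yaw -3.11 j [ 0.74  0.46  0.3   0.   -1.42 -0.8 ]
```

View pics/w35.png

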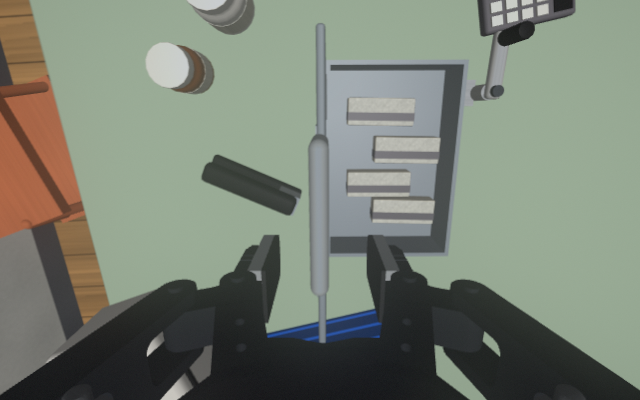

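step_arm:
  series:
    - [0.004,0,-0.05,0,0,0]
    - [0.004,0,-0.1,0,0,0]
    - [0.004,0,-0.145,0,0,0]
    - [0.004,0,-0.145,0,0,0]
    - [0.004,0,-0.145,0,0,0]

```text
clock: 50.68
position: [600.7, 332.3, 248.3]
ee_rot: [-0.688, 0.726, -0.001, 0.0]
contact_force: [-0.1, -0.2, -0.3]
gripper_width: 41.9
```

step_arm:
  series:
    - [0,0,0,0,0,0]
    - [0,0,0,0,0,0]
    - [0,0,0,0,0,0]
    - [0,0,0,0,0,0]
    - [0,0,0,0,0,0]
    - [0,0,0,0,0,0]
  jaw: -1

```text
clock: 51.18
position: [601.0, 332.6, 249.5]
ee_rot: [-0.688, 0.726, -0.0, 0.002]
contact_force: [-1.0, 0.8, 6.0]
gripper_width: 9.5
```

```bash
python3 rep.py w36
python3 - <<'E'
import numpy as np
a0=91.3;r=195.5
for a in list(range(85,-1,-5)):
    dx=-r*(np.cos(np.radians(a))-np.cos(np.radians(a0))); dz=r*(np.sin(np.radians(a))-np.sin(np.radians(a0)))
    print(a,np.round([dx*np.cos(.052)/400,-dx*np.sin(.052)/400,dz/400],3).tolist())
E
```

```text
51.2333 [601.  332.6 249.4] F [-0.5  1.6  5.3] w 9.0 yaw -3.08 j [ 0.74  0.48  0.2   0.   -1.29 -0.79]
85 [-0.054, 0.003, -0.002]
80 [-0.096, 0.005, -0.007]
75 [-0.137, 0.007, -0.017]
70 [-0.178, 0.009, -0.029]
65 [-0.217, 0.011, -0.046]
60 [-0.255, 0.013, -0.065]
55 [-0.291, 0.015, -0.088]
50 [-0.325, 0.017, -0.114]
45 [-0.356, 0.019, -0.143]
40 [-0.385, 0.02, -0.174]
35 [-0.411, 0.021, -0.208]
30 [-0.434, 0.023, -0.244]
25 [-0.453, 0.024, -0.282]
20 [-0.47, 0.024, -0.321]
15 [-0.483, 0.025, -0.362]
10 [-0.492, 0.026, -0.404]
5 [-0.497, 0.026, -0.446]
0 [-0.499, 0.026, -0.489]
```

View pics/w36.png

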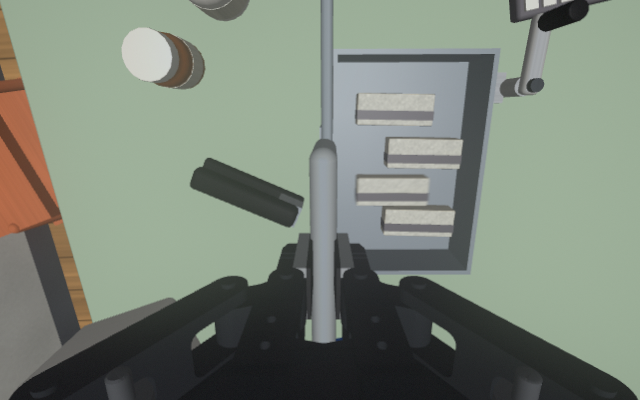

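step_arm:
  series:
    - [-0.02,0.001,0,0,0,0]
    - [-0.054,0.003,-0.002,0,0,0]
    - [-0.096,0.005,-0.007,0,0,0]
    - [-0.137,0.007,-0.017,0,0,0]
    - [-0.178,0.009,-0.029,0,0,0]
    - [-0.217,0.011,-0.046,0,0,0]
    - [-0.255,0.013,-0.065,0,0,0]
    - [-0.291,0.015,-0.088,0,0,0]
    - [-0.325,0.017,-0.114,0,0,0]
    - [-0.356,0.019,-0.143,0,0,0]
    - [-0.385,0.02,-0.174,0,0,0]
    - [-0.385,0.02,-0.174,0,0,0]

```text
clock: 52.23
position: [442.9, 340.7, 177.0]
ee_rot: [-0.688, 0.726, 0.002, -0.001]
contact_force: [-8.8, 3.2, 2.6]
gripper_width: 9.6
```

```bash
python3 rep.py w37
```

```text
52.2833 [443.2 340.7 177.2] F [-9.9  4.   4.3] w 9.6 yaw -3.08 j [ 0.94  0.32 -0.23 -0.   -1.02 -0.99]
```

View pics/w37.png

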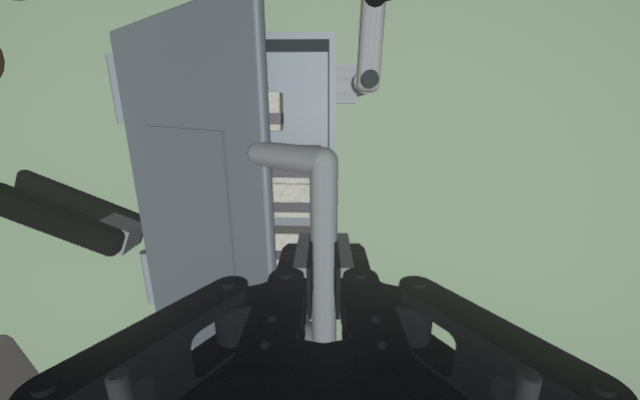

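step_arm:
  series:
    - [-0.02,0.001,-0.034,0,0,0]
    - [-0.045,0.003,-0.07,0,0,0]
    - [-0.066,0.004,-0.108,0,0,0]
    - [-0.083,0.004,-0.147,0,0,0]
    - [-0.096,0.005,-0.188,0,0,0]
    - [-0.105,0.006,-0.23,0,0,0]
    - [-0.111,0.006,-0.272,0,0,0]
    - [-0.111,0.006,-0.29,0,0,0]
    - [-0.111,0.006,-0.29,0,0,0]

```text
clock: 53.03
position: [398.3, 342.8, 58.9]
ee_rot: [-0.687, 0.726, 0.002, -0.002]
contact_force: [-13.4, 7.1, -2.5]
gripper_width: 9.9
```

```bash
python3 rep.py w38; python3 -c "
from h import *
snap('scene','v38');snap('side','s38')"
```

```text
53.0833 [398.4 342.8  59.3] F [-11.8   7.4  -2.3] w 9.5 yaw -3.18 j [ 1.02  0.42 -0.44 -0.01 -0.71 -1.07]
```

View pics/w38.png

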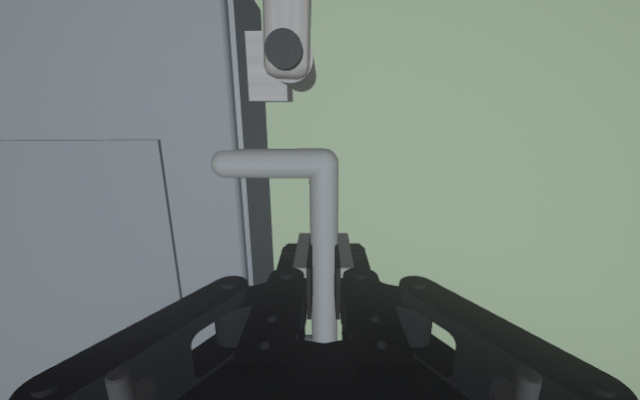

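View pics/s38.png

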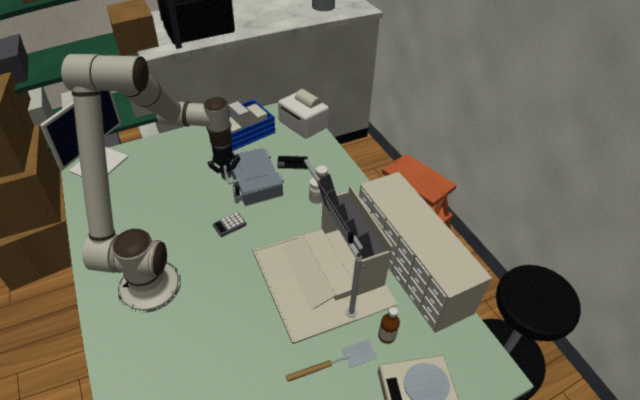

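step_arm:
  series:
    - [0.005,0,-0.012,0,0,0]
    - [0.01,0,-0.025,0,0,0]
    - [0.01,0,-0.035,0,0,0]
    - [0.01,0,-0.035,0,0,0]
    - [0.01,0,-0.035,0,0,0]

```text
clock: 53.6
position: [398.6, 342.8, 52.0]
ee_rot: [-0.688, 0.726, 0.002, -0.004]
contact_force: [-43.0, 4.3, 45.4]
gripper_width: 9.5
```

```bash
python3 rep.py w39
```

```text
53.65 [398.6 342.8  52. ] F [-44.2   3.6  44.2] w 9.7 yaw -3.09 j [ 1.02  0.43 -0.45 -0.01 -0.7  -1.06]
```

View pics/w39.png

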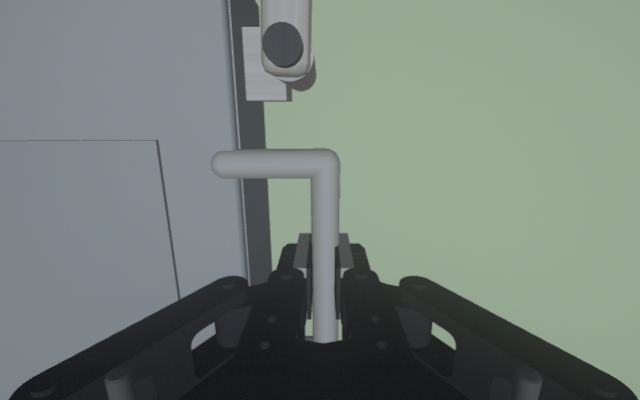

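step_arm:
  series:
    - [-0.012,0,0.02,0,0,0]
    - [-0.012,0,0.02,0,0,0]

```text
clock: 53.82
position: [398.3, 342.9, 56.8]
ee_rot: [-0.688, 0.726, 0.001, -0.0]
contact_force: [-12.5, 4.5, 0.8]
gripper_width: 9.3
```

step_arm:
  series:
    - [0,0,0,0,0,0]
    - [0,0,0,0,0,0]
    - [0,0,0,0,0,0]
    - [0,0,0.05,0,0,0]
    - [0,0,0.13,0,0,0]
    - [0,0,0.23,0,0,0]
    - [0,0,0.33,0,0,0]
    - [0,0,0.4,0,0,0]
    - [0,-0.1,0.4,0,0,0]
    - [0,-0.15,0.4,0,0,0]
    - [0,-0.15,0.4,0,0,0]
    - [0,-0.15,0.4,0,0,0]
  jaw: -0.45

```text
clock: 54.82
position: [401.7, 281.5, 215.6]
ee_rot: [-0.687, 0.727, -0.0, 0.0]
contact_force: [-0.1, 0.6, 0.8]
gripper_width: 23.6
```

```bash
python3 rep.py w40
python3 - <<'E'
from fit import *
snap('side','s40');snap('scene','v40')
p=[514.2,336.3,-.052]
print(proj('w40',W(p,(-102,-137,124))),proj('w40',W(p,(-102,-85,88))),proj('w40',W(p,(-115,-45,67))),proj('w40',W(p,(-115,0,67))))
E
```

```text
54.8667 [401.8 282.2 215.4] F [0.1 0.9 0.3] w 23.4 yaw -3.18 j [ 0.94  0.17 -0.34  0.   -1.06 -1.  ]
(np.float64(312.1388284235496), np.float64(93.5122037104201)) (np.float64(314.3555278263422), np.float64(159.35412807063435)) (np.float64(329.1646782880198), np.float64(197.74515367519024)) (np.float64(329.11911954414677), np.float64(241.698183954054))
```

View pics/w40.png

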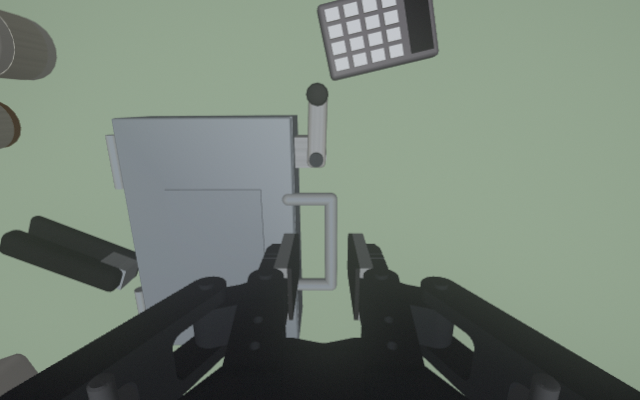

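Run:
```python
from h import *
print('knob',atz('w40',317,93.5,124),tri(('w40',317,93.5),('scene0',360+186/4.5,170+76/4.5)))
print('axis',atz('w40',316,160,88)); print('bar',atz('w40',332,241,73), tri(('w40',332,197),('w38',327,158)))
for n,b in (('s40',(220,130,300,220)),('v40',(390,170,520,270))):
    im=cv2.imread(f'pics/{n}.png')[b[1]:b[3],b[0]:b[2]];cv2.imwrite(f'pics/c{n}.png',cv2.resize(im,None,fx=6,fy=6,interpolation=cv2.INTER_CUBIC))
```

```text
knob [401.83347821 204.96917288 124.        ] (array([401.67740854, 204.46567225, 124.98954176]), [np.float64(0.5588444197371781), np.float64(0.5588444197371556)])
axis [406.55975733 257.34628761  88.        ]
bar [396.52149282 339.05064254  73.        ] (array([394.38373865, 295.53330771,  71.28322761]), [np.float64(0.025751808611250402), np.float64(0.025751808611251908)])
```

View pics/cs40.png

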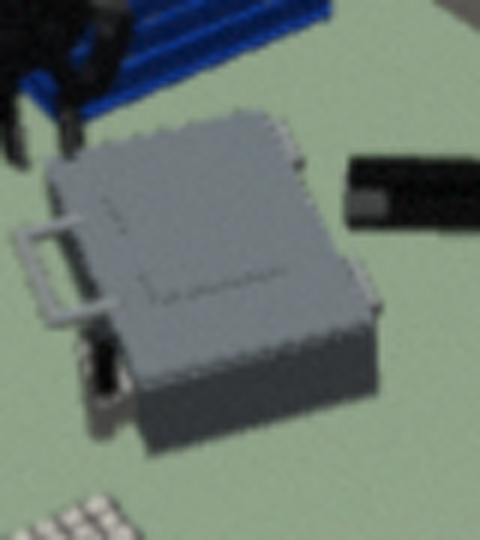

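View pics/cv40.png

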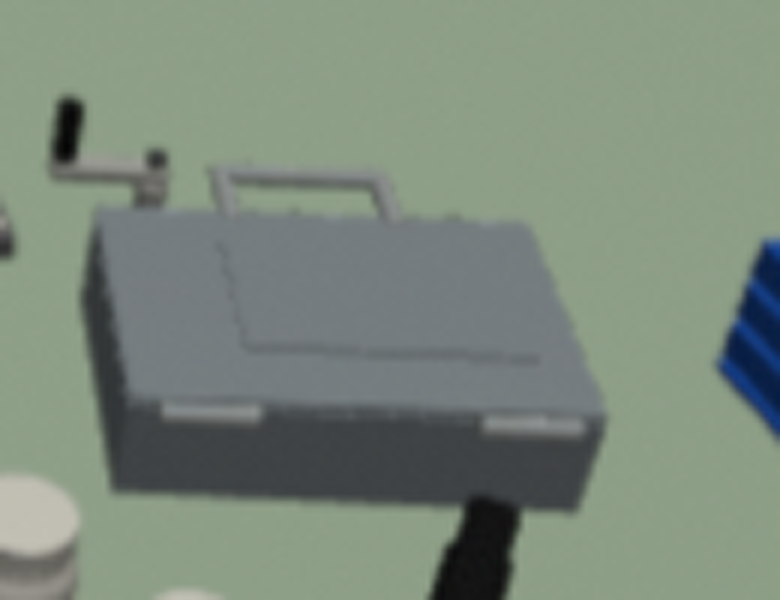

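step_arm:
  series:
    - [-0.013,0.09,0,0,0,0]
    - [-0.013,0.143,0,0,0,0]
    - [-0.013,0.143,-0.08,0,0,0]
    - [-0.013,0.143,-0.17,0,0,0]
    - [-0.013,0.143,-0.26,0,0,0]
    - [-0.013,0.143,-0.32,0,0,0]
    - [-0.013,0.143,-0.35,0,0,0]
    - [-0.013,0.143,-0.36,0,0,0]
    - [-0.013,0.143,-0.367,0,0,0]
    - [-0.013,0.143,-0.367,0,0,0]
  jaw: -1

```text
clock: 55.8
position: [394.8, 338.7, 72.1]
ee_rot: [-0.689, 0.725, -0.001, -0.003]
contact_force: [-12.6, -9.1, 32.4]
gripper_width: 0.2
```

```bash
python3 rep.py
```

```text
55.8 [394.8 338.7  72.1] F [-12.6  -9.1  32.4] w 0.2 yaw -2.95 j [ 1.02  0.39 -0.45  0.   -0.74 -1.07]
```

step_arm:
  series:
    - [0,0,0.08,0,0,0]
    - [0,0,0.17,0,0,0]
    - [0,0,0.27,0,0,0]
    - [0.01,-0.08,0.3,0,0,0]
    - [0.018,-0.16,0.3,0,0,0]
    - [0.018,-0.25,0.3,0,0,0]
    - [0.018,-0.336,0.3,0,0,0]
    - [0.018,-0.336,0.3,0,0,0]
    - [0.018,-0.336,0.3,0,0,0]
    - [0.018,-0.336,0.3,0,0,0]
  jaw: 0

```text
clock: 56.63
position: [403.7, 206.1, 188.5]
ee_rot: [-0.688, 0.726, -0.0, 0.0]
contact_force: [0.5, -0.4, 0.1]
gripper_width: 42.6
```

```bash
python3 rep.py w41
python3 - <<'E'
from h import *
print(proj('w41',(401.7,204.5,124)))
E
```

```text
56.6833 [403.7 206.4 188.4] F [ 0.1  0.  -0.5] w 42.7 yaw -3.06 j [ 0.83  0.13 -0.46  0.   -0.98 -0.89]
(np.float64(326.1909221905096), np.float64(207.46179990748445))
```

View pics/w41.png

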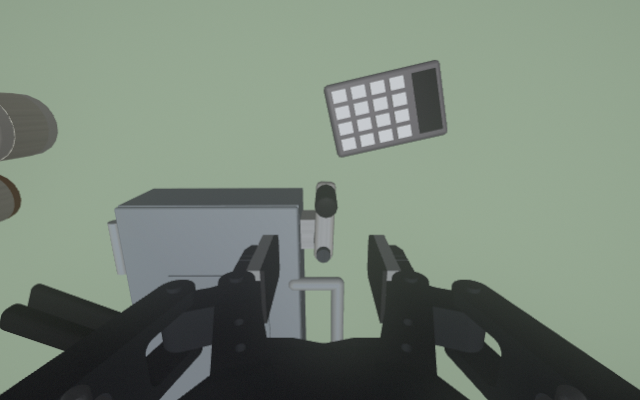

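step_arm:
  series:
    - [-0.004,-0.007,-0.06,0,0,0]
    - [-0.004,-0.007,-0.13,0,0,0]
    - [-0.004,-0.007,-0.2,0,0,0]
    - [-0.004,-0.007,-0.228,0,0,0]
    - [-0.004,-0.007,-0.228,0,0,0]
    - [-0.004,-0.007,-0.228,0,0,0]

```text
clock: 57.18
position: [401.8, 203.5, 96.8]
ee_rot: [-0.688, 0.725, -0.0, -0.001]
contact_force: [1.0, -0.3, 0.6]
gripper_width: 42.9
```

step_arm:
  series:
    - [0,0,0,0,0,0]
    - [0,0,0,0,0,0]
    - [0,0,0,0,0,0]
    - [0,0,0,0,0,0]
    - [0,0,0,0,0,0]
    - [0,0,0,0,0,0]
  jaw: -1

```text
clock: 57.68
position: [402.2, 203.4, 98.4]
ee_rot: [-0.688, 0.726, 0.0, 0.002]
contact_force: [-1.7, 2.1, 6.2]
gripper_width: 14.1
```

```bash
python3 rep.py w42
python3 - <<'E'
from h import *
s=arm.read_state();x,y=s['position'][:2]
ax=np.array([406.0,256.6]); a0=np.arctan2(y-ax[1],x-ax[0]);r=np.hypot(x-ax[0],y-ax[1]);print(np.degrees(a0),r)
ax=np.array([x,y])-52*np.array([np.cos(a0),np.sin(a0)])
a1=a0+np.radians(91)
for t in np.linspace(0,1,14)[1:]:
    a=a0+(a1-a0)*t; q=ax+52*np.array([np.cos(a),np.sin(a)])-[x,y]; print(np.round([q[0]/400,q[1]/400,(a-a0)/(np.pi/2)],3).tolist())
E
```

```text
57.7333 [402.3 203.4  98.4] F [-2.6  2.2  5.8] w 14.2 yaw -3.08 j [ 0.83  0.25 -0.59  0.   -0.73 -0.88]
-94.00403398511837 53.33948292531157
[0.016, -0.0, 0.078]
[0.032, 0.002, 0.156]
[0.047, 0.005, 0.233]
[0.062, 0.011, 0.311]
[0.076, 0.018, 0.389]
[0.089, 0.027, 0.467]
[0.101, 0.038, 0.544]
[0.112, 0.05, 0.622]
[0.121, 0.063, 0.7]
[0.128, 0.077, 0.778]
[0.133, 0.092, 0.856]
[0.137, 0.107, 0.933]
[0.139, 0.123, 1.011]
```

View pics/w42.png

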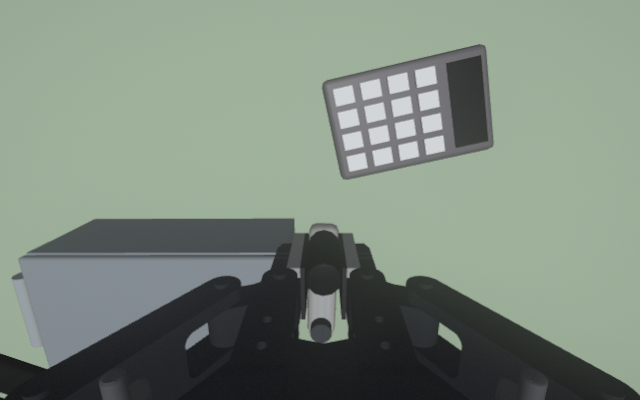

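step_arm:
  series:
    - [0.016,0,0,0,0,0.076]
    - [0.032,0.002,0,0,0,0.152]
    - [0.047,0.005,0,0,0,0.228]
    - [0.062,0.011,0,0,0,0.304]
    - [0.076,0.018,0,0,0,0.38]
    - [0.089,0.027,0,0,0,0.456]
    - [0.101,0.038,0,0,0,0.532]
    - [0.112,0.05,0,0,0,0.608]
    - [0.121,0.063,0,0,0,0.685]
    - [0.128,0.077,0,0,0,0.76]
    - [0.133,0.092,0,0,0,0.836]
    - [0.137,0.107,0,0,0,0.912]

```text
clock: 58.73
position: [458.5, 245.1, 98.7]
ee_rot: [0.996, -0.093, 0.002, -0.0]
contact_force: [4.0, -3.5, 4.6]
gripper_width: 14.0
```

step_arm:
  series:
    - [0.001,0.01,0,0,0,0.06]
    - [0.002,0.016,0,0,0,0.098]
    - [0.002,0.016,0,0,0,0.098]
    - [0.002,0.016,0,0,0,0.098]

```text
clock: 59.07
position: [459.7, 252.9, 98.7]
ee_rot: [1.0, -0.019, 0.003, -0.002]
contact_force: [5.1, -0.5, 3.2]
gripper_width: 14.0
```

```bash
python3 rep.py w43
```

```text
59.1167 [459.7 252.9  98.7] F [5.8 1.  3.5] w 14.1 yaw 87.76 j [ 0.81  0.35 -0.42  0.   -0.79  0.72]
```

View pics/w43.png

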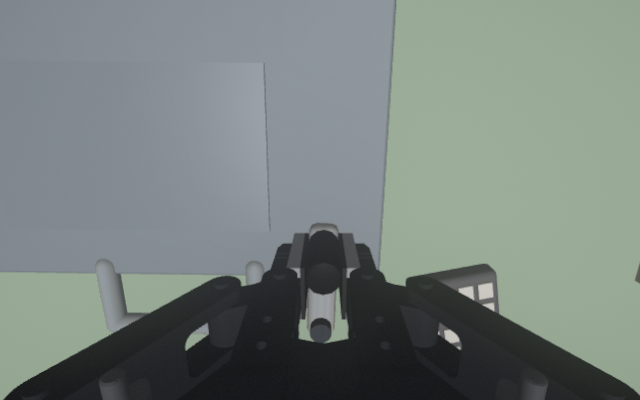

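step_arm:
  series:
    - [0,0,0,0,0,0]
    - [0,0,0,0,0,0]
    - [0,0,0,0,0,0]
    - [0,0,0.05,0,0,0]
    - [0,0,0.13,0,0,0]
    - [0,0,0.23,0,0,0]
    - [0,0,0.33,0,0,0]
    - [0,0,0.43,0,0,0]
    - [0,-0.1,0.48,0,0,0]
    - [0,-0.2,0.5,0,0,0]
    - [0,-0.3,0.5,0,0,0]
    - [0,-0.3,0.5,0,0,0]
  jaw: 0

```text
clock: 60.12
position: [455.5, 126.8, 298.0]
ee_rot: [1.0, -0.022, -0.0, 0.0]
contact_force: [-0.5, 1.0, 0.3]
gripper_width: 42.9
```

step_arm:
  series:
    - [-0.1,-0.05,0.1,0,0,0]
    - [-0.1,-0.05,0.1,0,0,0]
    - [-0.1,-0.05,0.1,0,0,0]
    - [-0.1,-0.05,0.1,0,0,0]
    - [-0.1,-0.05,0.1,0,0,0]

```text
clock: 60.53
position: [416.7, 111.9, 336.2]
ee_rot: [1.0, -0.019, -0.001, 0.0]
contact_force: [0.1, 0.9, 0.2]
gripper_width: 42.8
```

```bash
python3 rep.py w44
python3 - <<'E'
from h import *
snap('side','s44');snap('scene','v44')
for n,b,f in (('s44',(200,100,440,370),2.2),('v44',(150,130,550,320),2)):
    im=cv2.imread(f'pics/{n}.png')[b[1]:b[3],b[0]:b[2]];cv2.imwrite(f'pics/c{n}.png',cv2.resize(im,None,fx=f,fy=f,interpolation=cv2.INTER_CUBIC))
E
```

```text
60.5833 [416.9 111.9 335.9] F [-0.2  0.7  0.6] w 42.8 yaw 87.79 j [ 0.64 -0.02 -0.24 -0.   -1.35  0.89]
```

View pics/cs44.png

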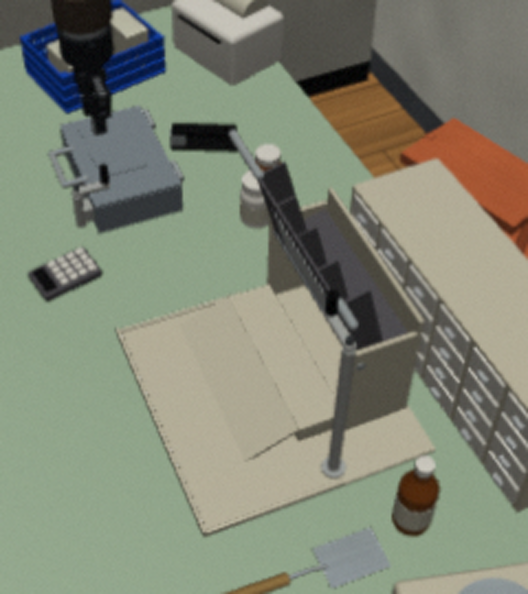

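View pics/cv44.png

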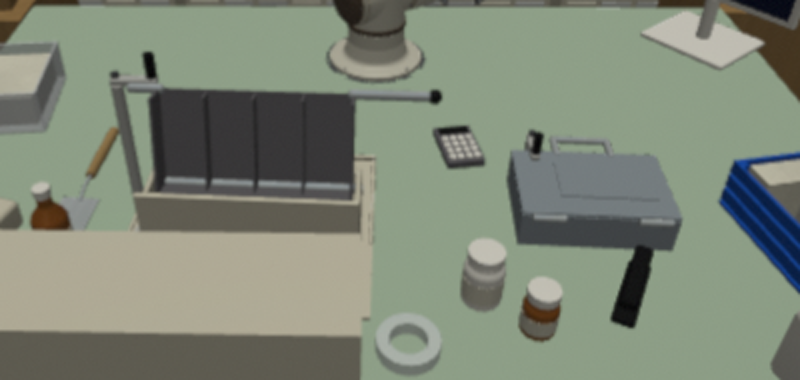

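View pics/w44.png

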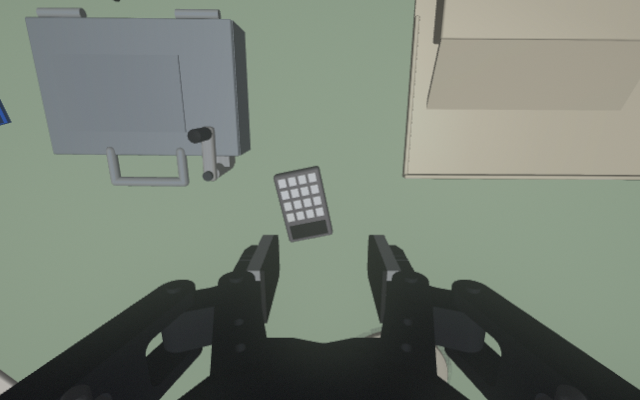

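Run:
```python
import cv2,numpy as np
a=cv2.imread('pics/scene0.png').astype(int);b=cv2.imread('pics/v44.png').astype(int)
d=np.abs(a-b).max(2)
d3=np.hstack([a[145:250,195:380],b[145:250,195:380]]).astype(np.uint8)
cv2.imwrite('pics/d1.png',cv2.resize(d3,None,fx=2.1,fy=2.1)); cv2.imwrite('pics/d2.png',np.clip(d*3,0,255).astype(np.uint8))
```

```text
(no output)
```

View pics/d2.png

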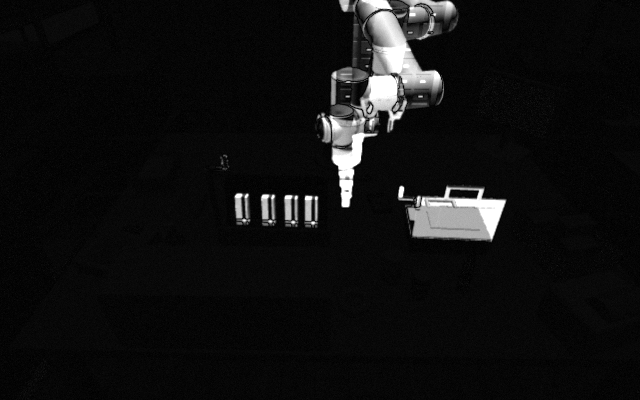

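View pics/d1.png

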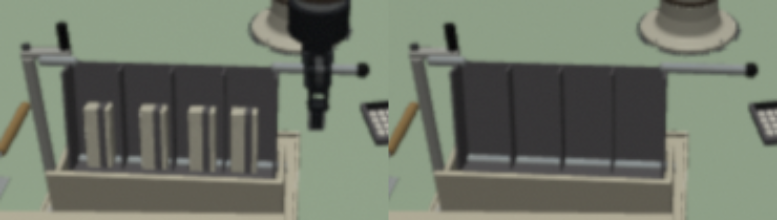

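Run:
```python
from h import *
print(arm.job_done()); s=arm.read_state(); print(s['clock'])
```

```text
the job is handed in; nothing more can be done
None
the job is handed in; nothing more can be done
```

The job is done and handed in at about 61 s of the 210 s allowed. I turned the keeper clear, pulled the bin to its stop (the force jumped there) and swung it home. I then turned the keeper back and laid all four cartons in the case. After that I shut the lid and turned the latch over it.

**Last checks:**
- **Cartons:** the tray and bin are empty, and all four cartons lay flat in the case before I shut the lid.
- **Bin:** its handle ball is at the same pixel position as at the start.
- **Lid:** the top of its bar read 72 mm under a 32 N press, which matches shut (67 mm at the bar's centre).
- **Latch:** about 91° by the knob's travel, across the lid.
- **Counter items:** in the scene-camera comparison with the start, nothing else on the counter moved.

**What disagreed or went wrong:**
- **Keeper knob:** it shows a difference of about 1 pixel from its start picture. By the arm's reading it ended 1 mm past where it began, so I left it.
- **First carton:** a finger linkage rested on the case rim at about 22 N. I lifted and moved inward before releasing.
- **Third carton:** I dragged it 30 mm sideways in the tray to make room for the fingers. I then released it roughly 10 mm above the case floor, and it landed flat.
- **Highest wrist forces:** about 60 N, while pressing the bin home and the lid shut.

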